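Nip up the marked flange nut and gauge its stud with the contact probe

TASK

One stud of the bolted flange has a yellow spot on its end and its nut is loose: with the fingers, turn that nut clockwise until it comes up hard. Then lift the black-gripped contact probe out of its stand and hold its brass nose on the yellow spot, the probe in line with the stud (the flange face slopes) and pressed lightly, so that the sprung nose goes about half way in; nothing else may be disturbed. Finish while still holding the probe there: do not put it down or let go.

Things in the scene. Friction and masses are not known exactly. Their poses are not given: they have to be found in the camera images.
- flange: grey base plate 170 x 150 x 12 mm of a fixed flanged stub; origin at the centre of its underside on the bench, z up. On it sits a round blind flange 165 mm across whose top face slopes 20 deg down towards the plate's -x side; three studs with hex nuts stand square to that face on a 120 mm circle, the loose one at the low (-x) edge, the two others 104 mm from it. Nothing else stands on the face beyond a 3 mm raised centre
- yellow_spot (a point): centre of the flat end of the marked stud (20 mm across, yellow dot 13 mm across). Its z axis points out of the stud along the stud's axis, square to the flange face and 20 deg from vertical. The end stands 12 mm above the nut's top and 32 mm above the flange face
- nut_centre (a point): centre of the loose hex nut, on the stud axis: 30 mm across flats, 35 mm across corners, 18 mm high, so 9 mm either way along z; a 2 mm washer 37 mm across lies under it. z is the stud axis, outward; the point turns with the nut; its x axis is square to a pair of flats (as are the directions 60 and 120 deg from x)
- loose_nut (a joint): angle of the loose nut, rad: 0 = tight against its stop; grows anticlockwise seen from above. It starts 0.7 to 1.15 rad loose, turns stiffly (0.15 Nm) and stays where left; it does not move noticeably along the stud
- stand: fixed stand: foot 100 x 100 x 10 mm with an aluminium block 56 x 56 mm up to 76 mm high, a vertical 25 mm hole in its centre that holds the probe; origin at the centre of the underside
- probe: contact probe, 0.14 to 0.23 kg, standing nose down in the stand; origin on its axis at the underside of the blue collar (38 mm across, z 0 to 6 mm), which rests on the stand's top. z points up the axis, away from the nose. Black grip above the collar: square 26 x 26 mm, from z = 6 to 61 mm, flats square to x and y, with a 3 mm cap on top (to z = 64 mm). Below the collar a steel barrel 22 mm across down to z = -45 mm, then the nose; lift it 65 mm or more to clear the stand
- nose_tip (a point): centre of the flat tip of the brass nose (10 mm across), 61 mm below the probe's origin when the nose is out; z axis as the probe's
- nose (a joint): how far the sprung nose is pushed into the barrel, m: 0 = out, 0.010 = bottomed; needs 2.1 N to start moving and 0.7 N more per mm (5.6 N at half way)
- oil_can: loose brass oil can, 74 mm across, 186 mm tall, standing at the back right; a bystander
- notebook: loose dark notebook 160 x 106 x 17 mm; a bystander
- chisel_1: loose wooden-handled chisel, 265 mm long, lying at the left; a bystander
- sheave: loose turned wooden sheave, 63 mm across, 22 mm high, lying flat, at the back left; a bystander
There are look-alikes about, which are no part of the job. There is more than one size of the probe; the job needs the smallest.

How it is judged:
By the outcome, as a careful person would: the job done as asked, in the order asked, and still so for the second after the job is handed in, while the arm keeps its last pose, push and grip.
It also fails if it takes over 51 s, if anything falls off the work surface, if the arm or the gripper's body presses on something with over 40 N, if the wrist force passes 120 N, or if a joint passes its speed limit or range.

ROBOT

A 6-joint arm with a two-finger parallel gripper is mounted at the origin on a cart in front of the work surface, level with it; the furniture and walls round the work are solid. World frame = base frame: x ahead of the robot, y to its left, z up, the work surface at z = 0. Lengths are in m, angles in rad, forces in N, time in s.
With the tool pointing down it reaches from about 0.425 to 1.125 m from the base axis. Payload 14.9 kg.
Tool frame: the origin (TCP) lies at the very end of the fingers, on their centre line; the grasp point (between the pads) lies 19 mm behind it; z points along the fingers, y is the direction in which the jaws open and shut (so a half turn about z gives the same grasp; the last joint's range is limited). The gripper opens to 91 mm and grips with 3 to 60 N. Pads are 32 mm wide; open, the fingers measure 118 mm over their backs; the gripper's body (76 mm by 178 mm) begins 60 mm behind the grasp point.
Start: joints at [1.167, 0.379, 1.734, -0, 1.028, -0.033], TCP at [0.254, 0.652, 0.214] pointing down, gripper open.
Joint ranges: [-2.77, 2.77], [-0.74, 2.19], [0, 2.66], [-1.06, 4.2], [0.31, 2.87], [-3.08, 3.08]. Speed limits (rad/s): [1.89, 1.89, 2.39, 3.14, 3.14, 3.14].

INTERFACE

Orientations are given as a unit quaternion [x, y, z, w].
In Python, from workcell import manip, cams gives the robot as it stands.
- The arm moves only by the tool send_rows, never from a script. Its argument "rows" is a list of rows, each a list of 7 numbers: the closure, from 0 (fully open) to 1 (shut), then the shift along the world's x, y, z in cm, then the turn, a rotation vector about the world's x, y, z in degrees. In form: [[grip, dx, dy, dz, rx, ry, rz], ...]. A call has exactly 8 rows; each row shifts and turns the commanded pose from where the row before left it; what a row does not reach is not made up. A row lasts 1/8 s, in which the tool goes at most 62.5 mm and 10.7 degrees, less where a joint would pass 70% of its speed; a pose out of reach is approached as far as the arm can. A call is refused whole if a number of a shift passes 6.25 or a number of a turn 10.7, either way. A call with a gripper value outside its range is refused whole. The fingers move at their own pace and stop on an object; "squeeze" is the grip in N (left out, the last holds). Time passes only in rows, so rows that do not move let the fingers close, or fill a call up. It gives the time, the measured TCP pose, the force and the opening at its end, in the units of the state.
- manip.state(): the state, without advancing time (a new reading comes with each control period).
- cams.read_camera(name): name is "scene" or "top" or "wrist"; returns a dict with "img" (420x560x3 uint8, red, green, blue), "camera_matrix" (3x3 intrinsics, pixels), "distortion" ([k1, k2, p1, p2, k3] as OpenCV has them; the pictures are not rectified), "R" (3x3) and "t" (3): a world point X has camera coordinates R X + t. Camera axes: x right, y down, z forward; pixel columns grow to the right and rows downward; lengths in m; the calibration is good to about 2 mm. A picture is of the moment at which its call begins. There is no depth.
- manip.job_done(): hands the job in, once; it reports no verdict.
The state is a dict: "clock": time; "q": joint angles; "qvel": joint speeds; "joint_efforts": joint torques, N m; "eef_pos": TCP position; "tcp_rot": TCP orientation; "ft_force": force on the tool from outside, world axes, zero at the start; "torque": the same for the moment, N m; "finger_gap": finger opening in m.
Only numpy, scipy, OpenCV 4.12 (cv2) and the standard library are available. Lean on these libraries where they do the work, as an engineer would, in place of code of your own. Each camera call takes 0.05 s, during which the arm holds its last target.

## Working session

There is one attempt and no reset: what is moved stays moved. The work goes in short steps, Python scripts to look and compute and a tool call to move; the robot and the scene stay as the last step left them, time stands still between calls to the robot, and variables do not carry over. Pictures are saved under pics/ and viewed, and the job is handed in when it is done.

Besides the shell and the picture viewer there is one more tool, called as name([rows], argument=value, ...), one row to a line, values as JSON. send_rows: Moves the arm, as the interface text tells. Its arguments: {"type":"object","properties":{"rows":{"type":"array","items":{"type":"array","items":{"type":"number"}}},"squeeze":{"type":"number"}},"required":["rows"]}

```bash
mkdir -p pics; ls; python3 - <<'E'
from workcell import manip, cams
import cv2, numpy as np
s=manip.state()
for k,v in s.items(): print(k,np.round(v,4))
for n in ["scene","top","wrist"]:
    c=cams.read_camera(n)
    cv2.imwrite(f"pics/{n}0.png",c["img"][:,:,::-1])
    print(n,np.round(c["camera_matrix"],1).tolist(),np.round(c["distortion"],4),np.round(c["R"],4).tolist(),np.round(c["t"],4), "cam pos",np.round(-c["R"].T@c["t"],3))
print(manip.state()["clock"])
E
```

```text
pics
clock 0.0
q [ 1.1667  0.3794  1.7348 -0.      1.0285 -0.0333]
qvel [ 0.0011  0.0011 -0.0005  0.0029 -0.0021 -0.0003]
joint_efforts [-7.00000e-04 -7.63718e+01 -4.34375e+01  6.51000e-02  4.25000e-02
 -1.00000e-04]
eef_pos [0.2535 0.6521 0.2133]
tcp_rot [ 1.843e-01  9.829e-01 -5.000e-04 -1.000e-04]
ft_force [-0.3591 -0.6164 -0.3213]
torque [ 0.0164  0.0137 -0.0022]
finger_gap 0.091
scene [[494.4, 0.0, 278.6], [0.0, 494.4, 210.2], [0.0, 0.0, 1.0]] [-0.1372  0.      0.      0.      0.    ] [[0.551, -0.8345, 0.0028], [-0.4799, -0.3197, -0.817], [0.6827, 0.4488, -0.5766]] [-0.3063  0.3562  1.0299] cam pos [-0.363 -0.604  0.886]
top [[494.5, 0.0, 276.9], [0.0, 494.5, 214.1], [0.0, 0.0, 1.0]] [-0.0736  0.      0.      0.      0.    ] [[0.0117, -0.9999, 0.0051], [-0.9853, -0.0124, -0.1702], [0.1702, -0.0031, -0.9854]] [0.0091 0.5944 1.5705] cam pos [0.318 0.021 1.649]
wrist [[315.4, 0.0, 278.6], [0.0, 315.4, 210.3], [0.0, 0.0, 1.0]] [-0.0234  0.      0.      0.      0.    ] [[0.3626, 0.9319, -0.0], [0.902, -0.351, 0.2516], [0.2344, -0.0912, -0.9678]] [-0.6996 -0.0288  0.3904] cam pos [0.188 0.677 0.385]
0.15
```

View pics/scene0.png

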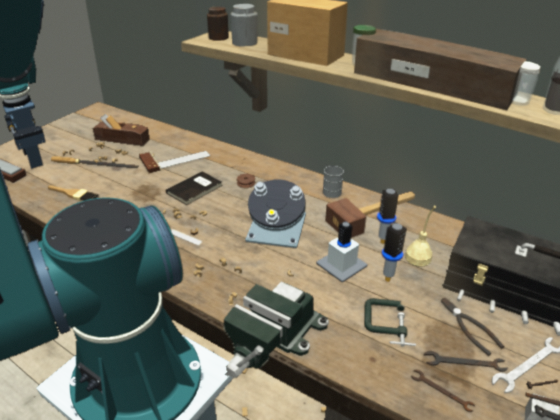

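View pics/top0.png

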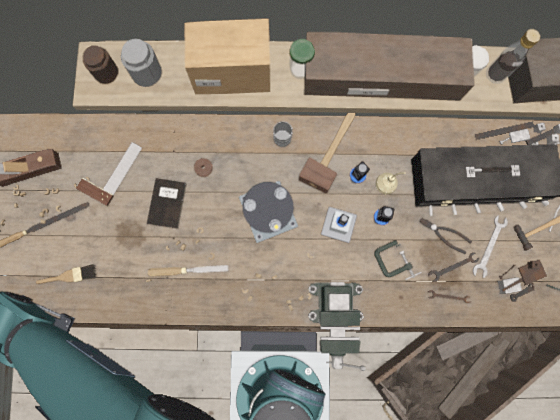

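View pics/wrist0.png

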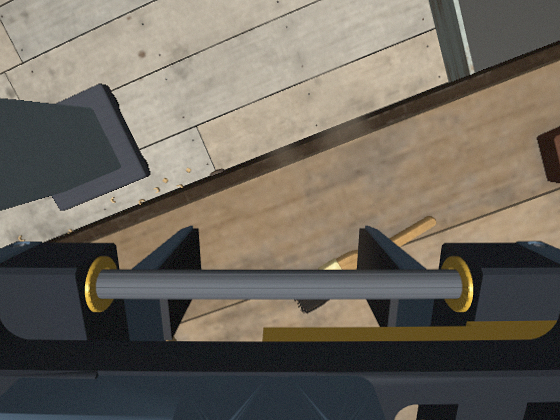

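The top view shows the flange at (268,208), a probe in a stand at (342,220), and bigger look-alikes at (360,172) and (385,213). I'll enlarge both areas.

```bash
cat > h.py <<'E'
import numpy as np, cv2, json
from scipy.spatial.transform import Rotation as Rn
def proj(c,P):
    P=np.atleast_2d(P).astype(float)
    r,_=cv2.Rodrigues(c["R"]); p,_=cv2.projectPoints(P,r,c["t"],c["camera_matrix"],np.array(c["distortion"],float)); return p[:,0]
def ray(c,uv):
    u=cv2.undistortPoints(np.array([[uv]],float),c["camera_matrix"],np.array(c["distortion"],float))[0,0]
    d=c["R"].T@np.array([u[0],u[1],1.]); return -c["R"].T@c["t"], d/np.linalg.norm(d)
def atz(c,uv,z):
    o,d=ray(c,uv); return o+d*(z-o[2])/d[2]
def tri(cs,uvs):
    A=np.zeros((3,3));b=np.zeros(3)
    for c,uv in zip(cs,uvs):
        o,d=ray(c,uv);M=np.eye(3)-np.outer(d,d);A+=M;b+=M@o
    X=np.linalg.solve(A,b); return X,[np.linalg.norm((np.eye(3)-np.outer(d,d))@(X-o)) for o,d in [ray(c,u) for c,u in zip(cs,uvs)]]
def crop(img,x0,y0,x1,y1,f,name):
    im=cv2.resize(img[y0:y1,x0:x1,::-1],None,fx=f,fy=f,interpolation=cv2.INTER_CUBIC); cv2.imwrite(name,im)
import pickle
def load(n): return pickle.load(open(n,"rb"))
E
python3 - <<'E'
from h import *
from workcell import cams
for n in ["scene","top"]:
    c=cams.read_camera(n); pickle.dump(c,open(n+".pkl","wb"))
    if n=="scene": crop(c["img"],220,160,420,290,4,"pics/sc1.png")
    else:
        crop(c["img"],230,150,410,270,4,"pics/tc1.png")
E
```

```text
(no output)
```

View pics/sc1.png

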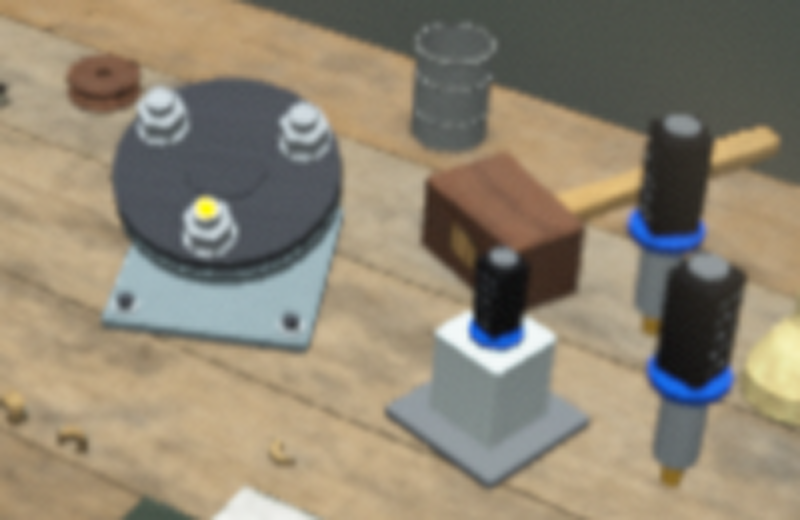

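View pics/tc1.png

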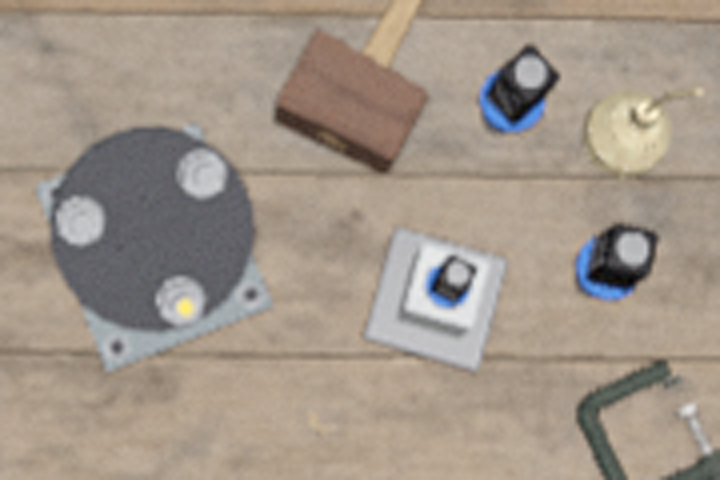

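The three probe candidates in the scene view are the one in the stand (345,233), (390,210) and (396,248). The one in the stand is clearly the smallest and is the only one in a stand, so it is the job's probe. Only one stud has the yellow spot, at scene (271,212) and top (276,227). Next I'll measure.

```bash
python3 - <<'E'
from h import *
S=load("scene.pkl");T=load("top.pkl")
def u(c,x,y): 
    o=(220,160) if c is S else (230,150)
    return ((x+.5)/4-.5+o[0],(y+.5)/4-.5+o[1])
def ycent(c,box):
    x0,y0,x1,y1=box; im=c["img"][y0:y1,x0:x1].astype(float)
    w=np.clip(np.minimum(im[...,0],im[...,1])-im[...,2]-60,0,None)
    yy,xx=np.mgrid[y0:y1,x0:x1]; return (np.sum(w*xx)/w.sum(),np.sum(w*yy)/w.sum()),w.sum()
def bcent(c,box):
    x0,y0,x1,y1=box; im=c["img"][y0:y1,x0:x1].astype(float)
    w=np.clip(im[...,2]-im[...,0]-60,0,None)
    yy,xx=np.mgrid[y0:y1,x0:x1]; return (np.sum(w*xx)/w.sum(),np.sum(w*yy)/w.sum())
ys,a=ycent(S,(262,202,282,222)); yt,b=ycent(T,(266,217,286,237)); print(ys,a,yt,b)
X,e=tri([S,T],[ys,yt]); print("spot",X,e)
for n,a,b in [("studL",(162,98),(80,216)),("studR",(306,113),(203,174)),("capcentre",(503,257),(461,273))]:
    print(n,*tri([S,T],[u(S,*a),u(T,*b)]))
print("plate top",[np.round(atz(T,u(T,*p),.012),4) for p in [(110,371),(270,300),(42,185),(193,126)]])
print("plate scene",[np.round(atz(S,u(S,*p),.012),4) for p in [(103,325),(306,349)]])
print("foot top FL.. ",[np.round(atz(T,u(T,*p),.01),4) for p in [(399,228),(507,262),(475,370),(364,337)]])
print("foot scene",[np.round(atz(S,u(S,*p),.01),4) for p in [(388,410),(490,480),(588,420)]])
print("block top",[np.round(atz(T,u(T,*p),.076),4) for p in [(419,240),(486,258),(472,326),(403,309)]])
print("block scene",[np.round(atz(S,u(S,*p),.076),4) for p in [(435,330),(492,374),(556,339)]])
E
```

```text
(np.float64(271.05662725575604), np.float64(211.6141879278158)) 1607.0 (np.float64(275.9407894736842), np.float64(226.44736842105263)) 304.0
spot [0.54571552 0.01874712 0.10336766] [np.float64(0.00042984133128140165), np.float64(0.0004298413312813277)]
studL [0.61328953 0.10221658 0.1275401 ] [np.float64(0.0002824485515691649), np.float64(0.0002824485515690539)]
studR [0.64871267 0.0047215  0.1301876 ] [np.float64(0.0021714761355333114), np.float64(0.0021714761355333544)]
capcentre [ 0.57005942 -0.19441625  0.13479702] [np.float64(0.0005446856209990344), np.float64(0.0005446856209991343)]
plate top [array([0.5046, 0.0809, 0.012 ]), array([ 0.5659, -0.0519,  0.012 ]), array([0.6618, 0.1413, 0.012 ]), array([0.7146, 0.0142, 0.012 ])]
plate scene [array([0.4941, 0.0714, 0.012 ]), array([ 0.5508, -0.0617,  0.012 ])]
foot top FL..  [array([ 0.629 , -0.1607,  0.01  ]), array([ 0.601 , -0.2517,  0.01  ]), array([ 0.5092, -0.2235,  0.01  ]), array([ 0.5359, -0.1308,  0.01  ])]
foot scene [array([ 0.5287, -0.1402,  0.01  ]), array([ 0.5056, -0.2292,  0.01  ]), array([ 0.5935, -0.2573,  0.01  ])]
block top [array([ 0.6068, -0.1695,  0.076 ]), array([ 0.5927, -0.2237,  0.076 ]), array([ 0.5371, -0.2117,  0.076 ]), array([ 0.5502, -0.1561,  0.076 ])]
block scene [array([ 0.5469, -0.1613,  0.076 ]), array([ 0.5279, -0.2131,  0.076 ]), array([ 0.5822, -0.2317,  0.076 ])]
```

send_rows([
  [0,2.4,-5.2,0,0,0,-5.5],
  [0,2.4,-5.2,0,0,0,-5.5],
  [0,2.4,-5.2,0,0,0,-5.5],
  [0,2.4,-5.2,0,0,0,-5.5],
  [0,2.4,-5.2,0,0,0,-5.5],
  [0,2.4,-5.2,0,0,0,-5.5],
  [0,2.4,-5.2,0,0,0,-5.5],
  [0,2.4,-5.2,0,0,0,-5.5],
])

```text
clock: 1.25
eef_pos: [0.4462, 0.2347, 0.2141]
tcp_rot: [0.54, 0.841, 0.0, 0.0]
ft_force: [1.8, 0.2, 0.1]
finger_gap: 0.091
```

send_rows([
  [0,2.0,-4.3,0.2,0,0,-5],
  [0,2.0,-4.3,0.2,0,0,-5],
  [0,2.0,-4.3,0.2,0,0,-5],
  [0,2.0,-4.3,0.2,0,0,-5],
  [0,2.0,-4.0,0.2,0,0,-5],
  [0,0,0,0,0,0,0],
  [0,0,0,0,0,0,0],
  [0,0,0,0,0,0,0],
])

```text
clock: 2.25
eef_pos: [0.5452, 0.0253, 0.2238]
tcp_rot: [0.708, 0.706, -0.0, -0.0]
ft_force: [-0.1, 0.3, -0.6]
finger_gap: 0.0913
```

```bash
python3 - <<'E'
from h import *
from workcell import cams,manip
s=manip.state(); print(s["clock"],s["q"],s["eef_pos"],s["tcp_rot"],s["ft_force"])
c=cams.read_camera("wrist"); pickle.dump((c,s),open("w1.pkl","wb")); cv2.imwrite("pics/w1.png",c["img"][:,:,::-1])
print(proj(c,[[0.5457,.0187,.1034]]))
E
```

```text
2.25 [3.55980818e-03 1.23627909e-01 2.04077778e+00 6.18805621e-05
 9.77516975e-01 6.31594434e-03] [0.54517754 0.02525467 0.22382119] [ 7.08092759e-01  7.06119407e-01 -9.92051594e-05 -1.34327150e-04] [-0.06606968  0.31580279 -0.63765972]
[[278.5724989  211.53064653]]
```

View pics/w1.png

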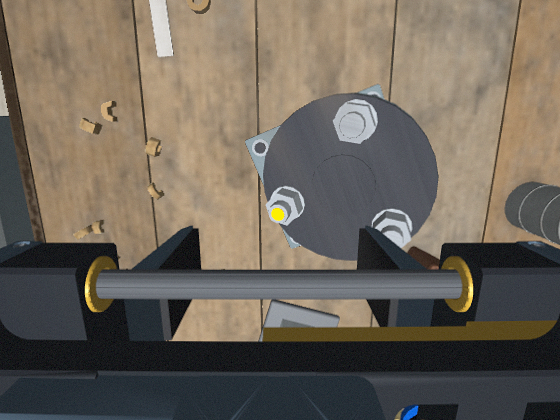

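The yellow spot is at wrist (278,214), within 3 px of the prediction, with two unmarked studs at (355,120) and (392,228). I'll enlarge to read the nut angle.

```bash
python3 - <<'E'
from h import *
c,s=load("w1.pkl")
crop(c["img"],248,170,328,230,10,"pics/w1n.png")
crop(c["img"],235,75,445,265,3.8,"pics/w1f.png")
E
```

```text
(no output)
```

View pics/w1n.png

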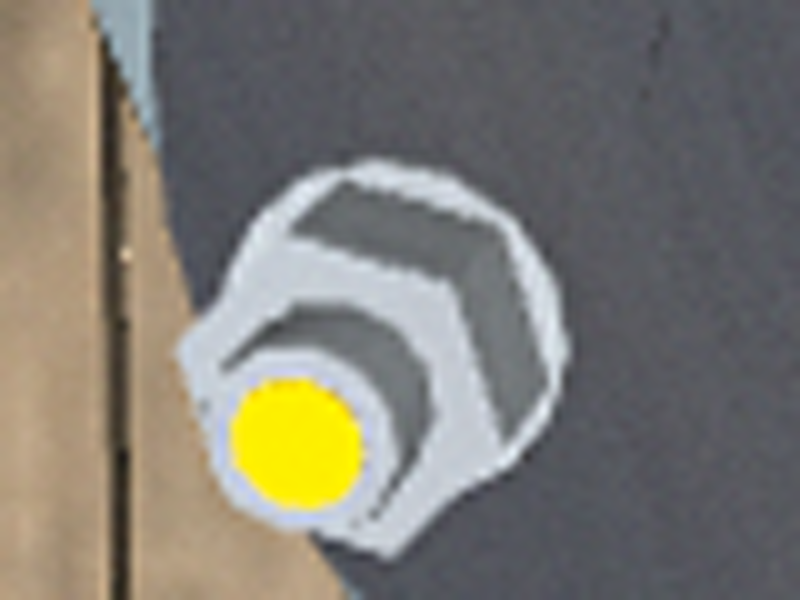

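View pics/w1f.png

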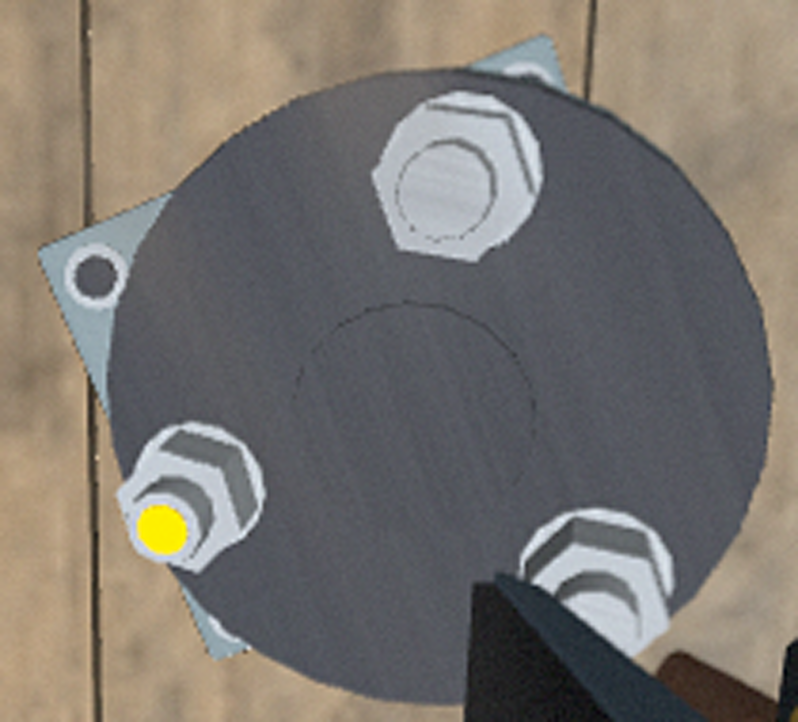

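```bash
cat > fit1.py <<'E'
from h import *
from scipy.optimize import least_squares
S=load("scene.pkl");T=load("top.pkl");W,_=load("w1.pkl")
un=lambda x,y: ((x+.5)/10-.5+248,(y+.5)/10-.5+170)
uf=lambda x,y: ((x+.5)/3.8-.5+235,(y+.5)/3.8-.5+75)
top=[un(*p) for p in [(180,352),(293,233),(453,283),(505,445),(388,557)]]
bot=[un(*p) for p in [(348,183),(500,235),(548,378)]]
spotW=un(297,443); stud=uf(445,192)
plate=[uf(*p) for p in [(40,250),(550,37),(215,657)]]
def frame(ps):
    R=Rn.from_euler("z",ps).as_matrix()@Rn.from_euler("y",-20,degrees=True).as_matrix()
    return R  # columns x,y,n
def model(p):
    s=p[:3];ps=p[3];th=p[4];o=p[5:7]
    F=frame(ps);n=F[:,2]
    cor=lambda k,h: s+F@np.array([.01732*np.cos(th+np.pi/6+k*np.pi/3),.01732*np.sin(th+np.pi/6+k*np.pi/3),h])
    # order: image clockwise list; image up=+y? so clockwise in picture = clockwise from above
    t=[cor(-k,-.012) for k in range(5)]; b=[cor(-k,-.030) for k in (1,2,3)]
    L=s+F@np.array([.09,.052,0])
    Rz=Rn.from_euler("z",ps).as_matrix()
    pl=[np.r_[o,0]+Rz@np.array(v) for v in [(-.085,.075,.012),(.085,.075,.012),(-.085,-.075,.012)]]
    return t,b,L,pl
def res(p):
    t,b,L,pl=model(p); r=[]
    r+=[proj(W,np.array(t))-top, proj(W,np.array(b))-bot, proj(W,L)-[stud], proj(W,np.array(pl))-plate]
    r+=[2*(proj(W,p[:3])-[spotW]), proj(S,p[:3])-[(271.06,211.6)], proj(T,p[:3])-[(275.94,226.45)]]
    return np.concatenate(r).ravel()
if __name__=="__main__":
    best=None
    for th in np.radians([90,110,130,150,170,190]):
        f=least_squares(res,[.5457,.0187,.1034,np.radians(23),th,.6,.05],loss="soft_l1")
        if best is None or f.cost<best.cost: best=f
    p=best.x; print(best.cost,np.round(p,4),np.degrees(p[3:5])); print(np.round(res(p).reshape(-1,2),1).tolist())
    print("n",frame(p[3])[:,2]); np.save("fit1.npy",p)
E
python3 fit1.py
```

```text
5.593458487126657 [0.5447 0.0176 0.1075 0.3853 2.0089 0.6122 0.0446] [ 22.07328296 115.09952209]
[[-0.4, -0.7], [-0.8, -0.0], [0.0, 0.2], [0.0, 0.5], [0.3, -0.1], [-0.6, -0.6], [0.3, -0.9], [0.4, 0.7], [-0.3, 0.9], [-0.8, 0.1], [1.2, -1.1], [-0.2, 2.3], [0.5, -0.2], [-0.0, -0.9], [0.5, 0.1]]
n [-0.31695142 -0.1285285   0.93969262]
```

```bash
cat > plan.py <<'E'
from h import *
from workcell import manip
from fit1 import frame
def tgt(p,jaw,h,ps=None):
    """jaw deg in face frame, h along n above spot (TCP)"""
    F=frame(p[3]); y=F@np.array([np.cos(np.radians(jaw)),np.sin(np.radians(jaw)),0]); z=-F[:,2]
    return p[:3]+h*F[:,2], np.column_stack([np.cross(y,z),y,z])
def delta(P,R):
    s=manip.state(); R0=Rn.from_quat(s["tcp_rot"])
    d=(np.array(P)-s["eef_pos"])*100; r=(Rn.from_matrix(R)*R0.inv()).as_rotvec(degrees=True)
    print("shift cm",np.round(d,2),"turn deg",np.round(r,2),"clock",s["clock"]); return d,r
E
python3 - <<'E'
from plan import *
p=np.load("fit1.npy"); P,R=tgt(p,p[4]*180/np.pi-120,.04); print(P,R); delta(P,R)
F=frame(p[3]); print("n",F[:,2])
E
```

```text
[0.53199747 0.01243341 0.14504504] [[-0.30002877  0.89973581  0.31695142]
 [ 0.95348261  0.2726744   0.1285285 ]
 [ 0.02921715  0.34076992 -0.93969262]]
shift cm [-1.32 -1.29 -7.88] turn deg [  4.66 -19.54  17.15] clock 2.3
n [-0.31695142 -0.1285285   0.93969262]
```

send_rows([
  [0.45,-0.33,-0.32,-1.0,1.17,-4.88,4.29],
  [0.45,-0.33,-0.32,-1.0,1.17,-4.88,4.29],
  [0.45,-0.33,-0.32,-1.0,1.17,-4.88,4.29],
  [0.45,-0.33,-0.32,-1.0,1.15,-4.9,4.28],
  [0.45,0,0,0,0,0,0],
  [0.45,0,0,0,0,0,0],
  [0.45,0,0,0,0,0,0],
  [0.45,0,0,0,0,0,0],
])

```text
clock: 3.3
eef_pos: [0.5329, 0.0119, 0.1843]
tcp_rot: [0.585, 0.792, 0.148, 0.091]
ft_force: [-0.3, -0.3, -0.9]
finger_gap: 0.0505
```

```bash
python3 - <<'E'
from plan import *
from workcell import cams
s=manip.state(); print(s["q"],s["finger_gap"],s["ft_force"])
p=np.load("fit1.npy"); P,R=tgt(p,p[4]*180/np.pi-120,.04); delta(P,R)
c=cams.read_camera("wrist"); pickle.dump((c,s),open("w2.pkl","wb")); 
print(proj(c,p[:3]))
crop(c["img"],130,80,430,305,2.66,"pics/w2.png")
E
```

```text
[-0.10248826  0.04221737  2.25385448  0.30870065  0.55575714 -0.63991839] 0.05048122908983943 [-0.25707698 -0.25920053 -0.87564421]
shift cm [-0.09  0.05 -3.92] turn deg [-0.03 -0.    0.08] clock 3.3
[[260.37744611 217.69129975]]
```

View pics/w2.png

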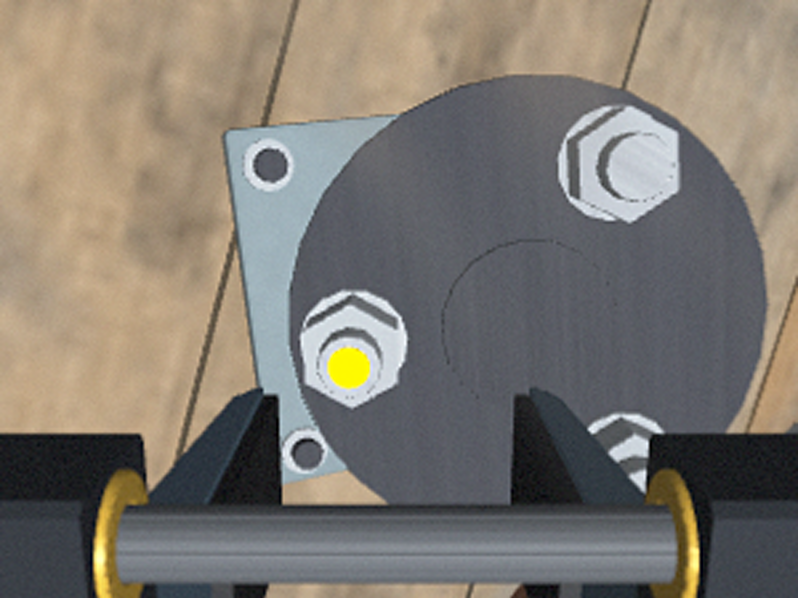

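send_rows([
  [0.45,0.13,0.08,-1.45,0,0,0],
  [0.45,0.13,0.08,-1.45,0,0,0],
  [0.45,0.14,0.08,-1.45,0,0,0],
  [0.45,0.14,0.07,-1.45,0,0,0.1],
  [0.45,0,0,0,0,0,0],
  [0.45,0,0,0,0,0,0],
  [0.45,0,0,0,0,0,0],
  [0.45,0,0,0,0,0,0],
])

```text
clock: 4.35
eef_pos: [0.5381, 0.0147, 0.1264]
tcp_rot: [0.584, 0.793, 0.148, 0.091]
ft_force: [-0.3, 0.1, -0.5]
finger_gap: 0.0501
```

```bash
python3 - <<'E'
from plan import *
from workcell import cams
s=manip.state(); print(s["q"],s["finger_gap"],s["ft_force"])
p=np.load("fit1.npy"); P,R=tgt(p,p[4]*180/np.pi-120,.02); delta(P,R)
c=cams.read_camera("wrist"); pickle.dump((c,s),open("w3.pkl","wb")); 
print(proj(c,p[:3]))
crop(c["img"],180,130,380,280,4,"pics/w3.png")
S=cams.read_camera("scene"); crop(S["img"],220,140,370,252,5,"pics/s3.png"); pickle.dump((S,s),open("s3.pkl","wb"))
E
```

```text
[-0.09553104  0.15992667  2.26628489  0.38944866  0.43139362 -0.72723481] 0.05013175622754588 [-0.30385142  0.06833677 -0.48176926]
shift cm [ 0.03  0.03 -0.01] turn deg [-0.03  0.04 -0.02] clock 4.35
[[277.78148761 240.72179193]]
```

View pics/w3.png

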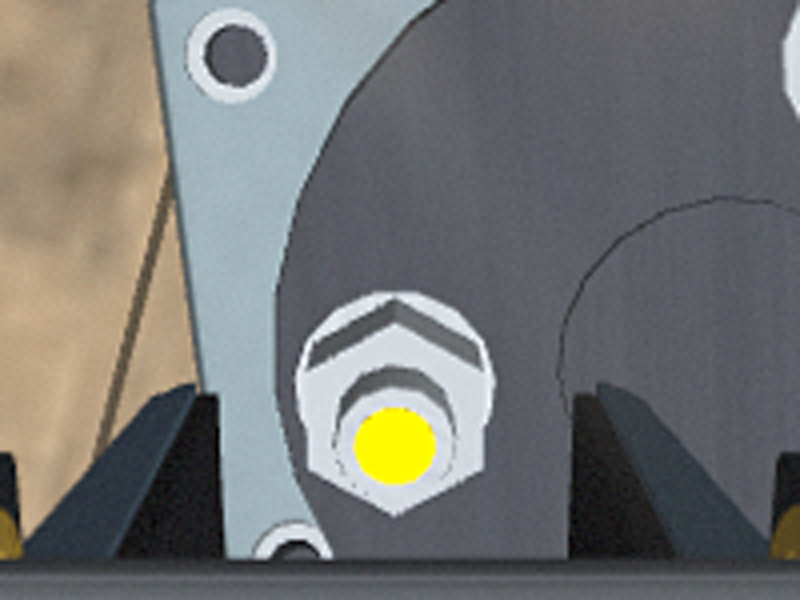

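View pics/s3.png

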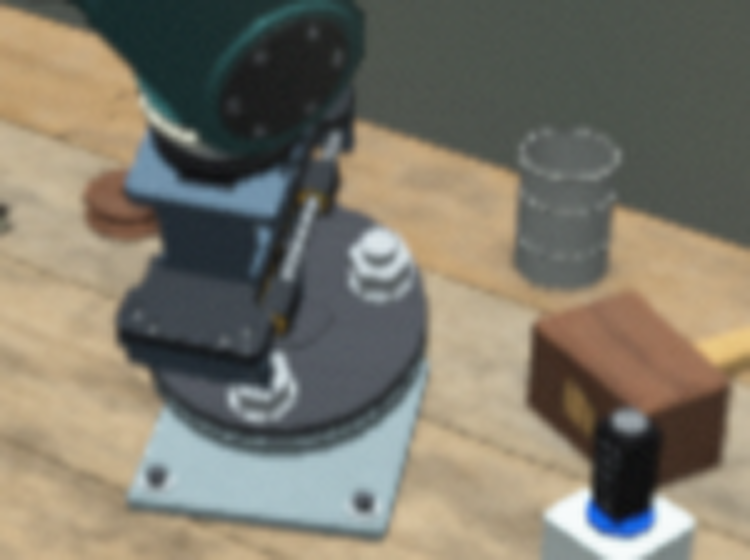

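```bash
cat > kin.py <<'E'
from h import *
from scipy.optimize import least_squares
def fk(q,k,s4=1,s6=1):
    a1,d1,L2,L3,a3,L6=k[:6]
    Rz=lambda t:Rn.from_euler("z",t).as_matrix(); Ry=lambda t:Rn.from_euler("y",t).as_matrix()
    R=Rz(q[0]); p=np.array([0,0,d1])+R@[a1,0,0]
    R=R@Ry(q[1]); p=p+R@[0,0,L2]
    R=R@Ry(q[2]); p=p+R@[a3,0,L3]
    R=R@Rz(s4*q[3])@Ry(q[4]); p=p+R@[0,0,L6]
    R=R@Rz(s6*q[5]+k[6])
    return p,R
E
cat > kfit.py <<'E'
from kin import *
data=[([1.1667,.3794,1.7348,0,1.0285,-.0333],[.2535,.6521,.2133],[.1843,.9829,-.0005,-.0001])]
for f in ["w1","w2","w3"]:
    s=load(f+".pkl")[1]; data.append((s["q"],s["eef_pos"],s["tcp_rot"]))
for s4 in (1,-1):
  for s6 in (1,-1):
    def res(k):
        r=[]
        for q,p,o in data:
            P,R=fk(q,k,s4,s6); r.append(P-p); r.append(.3*(Rn.from_matrix(R).inv()*Rn.from_quat(o)).as_rotvec())
        return np.concatenate(r+[1e-4*(k-k0)])
    b=None
    for g in (0,1.57,3.14,-1.57):
        k0=np.array([.1,.4,.5,.5,0,.25,g]); f=least_squares(res,k0)
        if b is None or f.cost<b.cost:b=f
    print(s4,s6,b.cost,np.round(b.x,4))
    if b.cost<1e-4: np.save("kin.npy",np.r_[b.x,s4,s6]); print(np.abs(b.fun).max())
E
python3 kfit.py
```

```text
1 1 0.0006575084589976458 [-0.0528  0.5242  0.5755  0.7033  0.1145  0.384   1.5708]
1 -1 0.08230233265316983 [-0.0528  0.5242  0.5755  0.7033  0.1145  0.384   0.8737]
-1 1 0.030355958074999714 [ 0.2469 -0.6466  0.436   0.1394 -0.3006 -0.2706  1.8802]
-1 -1 0.03558482251998318 [ 0.2469 -0.6466  0.436   0.1394 -0.3006 -0.2706  1.186 ]
```

```bash
cat > kfit2.py <<'E'
from kin import *
data=[([1.1667,.3794,1.7348,0,1.0285,-.0333],[.2535,.6521,.2133],[.1843,.9829,-.0005,-.0001])]
for f in ["w1","w2","w3"]:
    s=load(f+".pkl")[1]; data.append((s["q"],s["eef_pos"],s["tcp_rot"]))
Rz=lambda t:Rn.from_euler("z",t).as_matrix(); Ry=lambda t:Rn.from_euler("y",t).as_matrix()
# orientation check
for q,p,o in data:
    R=Rz(q[0])@Ry(q[1]+q[2])@Rz(q[3])@Ry(q[4])@Rz(q[5]+np.pi/2)
    print(np.degrees((Rn.from_matrix(R).inv()*Rn.from_quat(o)).as_rotvec()))
A=[];b=[]
for q,p,o in data:
    R1=Rz(q[0]);R2=R1@Ry(q[1]);R3=R2@Ry(q[2]);R4=R3@Rz(q[3]);R5=R4@Ry(q[4])
    # unknown: a1,d1 | L2,a2 | L3,a3 | L6 a5
    A.append(np.column_stack([R1[:,0],[0,0,1],R2[:,2],R3[:,2],R3[:,0],R5[:,2],R5[:,0],R4[:,0]]));b.append(p)
A=np.vstack(A);b=np.concatenate(b)
for cols in ([0,1,2,3,4,5],[0,1,2,3,5],[1,2,3,5],[0,1,2,3,4,5,6],range(8)):
    x,r,rk,sv=np.linalg.lstsq(A[:,list(cols)],b,rcond=None); print(list(cols),np.round(x,4),"max res mm",np.abs(A[:,list(cols)]@x-b).max()*1000,sv[-1])
E
python3 kfit2.py
```

```text
[-0.00498648 -0.00141419 -0.00504943]
[ 6.96988741e-15  2.06083792e-14 -1.90865607e-14]
[ 1.11319414e-14  1.27222187e-14 -3.97569335e-15]
[-1.03368027e-14  1.43124961e-14  2.18663134e-15]
[0, 1, 2, 3, 4, 5] [-0.0528  0.5242  0.5755  0.7033  0.1145  0.384 ] max res mm 23.323728260432674 0.07781332902957769
[0, 1, 2, 3, 5] [-0.0919  0.3357  0.6123  0.6607  0.3454] max res mm 23.34625690312109 0.11446507756343204
[1, 2, 3, 5] [0.2512 0.5848 0.5591 0.2958] max res mm 23.333435806651092 0.15972224889567863
[0, 1, 2, 3, 4, 5, 6] [0.0818 0.4073 0.5586 0.6092 0.1083 0.3052 0.0531] max res mm 23.308311651165848 0.04884056786052317
[0, 1, 2, 3, 4, 5, 6, 7] [-1.360e-02  3.370e-01  5.509e-01  6.239e-01 -1.830e-02  2.725e-01
  5.000e-04  6.520e-02] max res mm 23.297451914742044 0.0362666587624222
```

```bash
cat >> kfit2.py <<'E'
print("---")
A2=[]
for q,p,o in data:
    R1=Rz(q[0]);R2=R1@Ry(q[1]);R3=R2@Ry(q[2]);R4=R3@Rz(q[3]);R5=R4@Ry(q[4])
    A2.append(np.column_stack([R1[:,1],R5[:,1]]))
B=np.hstack([A,np.vstack(A2)])
for cols in ([0,1,2,3,4,5,8],[0,1,2,3,4,5,9],[1,2,3,5,9],[1,2,3,5,8],[0,1,2,3,5,8,9],[0,1,2,3,5,7,8],[0,1,2,3,5,7,9]):
    x,r,rk,sv=np.linalg.lstsq(B[:,cols],b,rcond=None); print(cols,np.round(x,4),"max res mm",np.abs(B[:,cols]@x-b).max()*1000,sv[-1])
E
python3 kfit2.py|sed -n '/---/,$p'
```

```text
---
[0, 1, 2, 3, 4, 5, 8] [-1.000e-04  3.180e-01  5.509e-01  6.040e-01  4.140e-02  2.688e-01
  2.330e-02] max res mm 0.010235879833619954 0.06816342099327499
[0, 1, 2, 3, 4, 5, 9] [-0.0262  0.3414  0.5518  0.6379  0.0468  0.2706  0.0238] max res mm 1.439908934402323 0.07023712963656473
[1, 2, 3, 5, 9] [0.222  0.5501 0.5758 0.2233 0.0271] max res mm 6.138367811814427 0.15966103486740987
[1, 2, 3, 5, 8] [0.2356 0.5578 0.5741 0.2428 0.0254] max res mm 4.721761243324907 0.1595980777595818
[0, 1, 2, 3, 5, 8, 9] [ 0.0116  0.2339  0.5594  0.5602  0.2495  0.0423 -0.0181] max res mm 4.4038497951419675 0.04936680312096967
[0, 1, 2, 3, 5, 7, 8] [0.0046 0.2595 0.5488 0.5829 0.2405 0.0159 0.0228] max res mm 2.3438506791604308 0.10379390058434482
[0, 1, 2, 3, 5, 7, 9] [-0.0174  0.2769  0.5471  0.6125  0.2368  0.0206  0.023 ] max res mm 1.7046509971452295 0.10762013770463079
```

```bash
cat > ik.py <<'E'
from kin import *
lo=np.array([-2.77,-.74,0,-1.06,.31,-3.08]);hi=np.array([2.77,2.19,2.66,4.2,2.87,3.08])
Rz=lambda t:Rn.from_euler("z",t).as_matrix(); Ry=lambda t:Rn.from_euler("y",t).as_matrix()
def FK(q):
    R=Rz(q[0]); p=np.array([0,0,.318])+R@[-.0001,.0233,0]
    R=R@Ry(q[1]); p=p+R@[0,0,.5509]
    R=R@Ry(q[2]); p=p+R@[.0414,0,.604]
    R=R@Rz(q[3])@Ry(q[4]); p=p+R@[0,0,.2688]
    return p,R@Rz(q[5]+np.pi/2)
def IK(P,R,q0):
    f=least_squares(lambda q:np.r_[FK(q)[0]-P,.3*(Rn.from_matrix(R.T@FK(q)[1])).as_rotvec()],q0)
    return f.x,np.sqrt(2*f.cost)
E
python3 - <<'E'
from ik import *; from plan import tgt
p=np.load("fit1.npy"); q0=load("w3.pkl")[1]["q"]; j=np.degrees(p[4])-120
for h in (.02,0,-.0265,.068,.09,.12):
    for dj in ([0,-40,-66] if h<0 else [0,-45]):
        q,e=IK(*tgt(p,j+dj,h),q0); print(h,dj,np.round(q,3),"%.1e"%e)
E
```

```text
0.02 0 [-0.094  0.16   2.265  0.387  0.432 -0.724] 4.4e-12
0.02 -45 [-0.094  0.16   2.265  0.387  0.432  0.062] 1.2e-14
0 0 [-0.088  0.208  2.258  0.418  0.394 -0.752] 1.5e-12
0 -45 [-0.088  0.208  2.258  0.418  0.394  0.033] 4.7e-12
-0.0265 0 [-0.079  0.271  2.245  0.468  0.346 -0.798] 2.3e-09
-0.0265 -40 [-0.079  0.271  2.245  0.468  0.346 -0.1  ] 2.8e-09
-0.0265 -66 [-0.079  0.271  2.245  0.468  0.346  0.354] 3.1e-09
0.068 0 [-0.112  0.049  2.277  0.329  0.529 -0.672] 1.1e-09
0.068 -45 [-0.112  0.049  2.277  0.329  0.529  0.113] 1.4e-09
0.09 0 [-1.20e-01 -1.00e-03  2.28e+00  3.09e-01  5.76e-01 -6.55e-01] 1.6e-08
0.09 -45 [-1.20e-01 -1.00e-03  2.28e+00  3.09e-01  5.76e-01  1.30e-01] 1.9e-08
0.12 0 [-0.132 -0.067  2.28   0.286  0.642 -0.637] 1.0e-13
0.12 -45 [-0.132 -0.067  2.28   0.286  0.642  0.149] 1.1e-13
```

send_rows([
  [0.45,0.26,0.11,-0.73,0,0,0],
  [0.45,0.26,0.11,-0.73,0,0,0],
  [0.45,0.26,0.11,-0.73,0,0,0],
  [0.45,0.26,0.11,-0.73,0,0,0],
  [0.45,0.26,0.1,-0.72,0,0,0],
  [0.45,0.25,0.1,-0.72,0,0,0],
  [0.45,0,0,0,0,0,0],
  [0.45,0,0,0,0,0,0],
])

```text
clock: 5.45
eef_pos: [0.5534, 0.0211, 0.0824]
tcp_rot: [0.585, 0.793, 0.148, 0.091]
ft_force: [0.6, 0.2, 0.1]
finger_gap: 0.0498
```

```bash
python3 - <<'E'
from plan import *
from workcell import cams
s=manip.state(); print(s["q"],s["finger_gap"],s["ft_force"],s["torque"])
p=np.load("fit1.npy"); P,R=tgt(p,p[4]*180/np.pi-120,-.0265); delta(P,R)
c=cams.read_camera("wrist"); pickle.dump((c,s),open("w4.pkl","wb")); 
print(proj(c,p[:3]))
crop(c["img"],180,130,380,280,4,"pics/w4.png")
E
```

```text
[-0.07876357  0.27155499  2.24443713  0.47016641  0.3460751  -0.80009324] 0.04977956559227189 [0.58533763 0.24300341 0.10847319] [-0.14585098  0.14670224  0.01156724]
shift cm [-0.03 -0.01  0.01] turn deg [-0.03 -0.   -0.02] clock 5.45
[[276.62629875 273.47774903]]
```

View pics/w4.png

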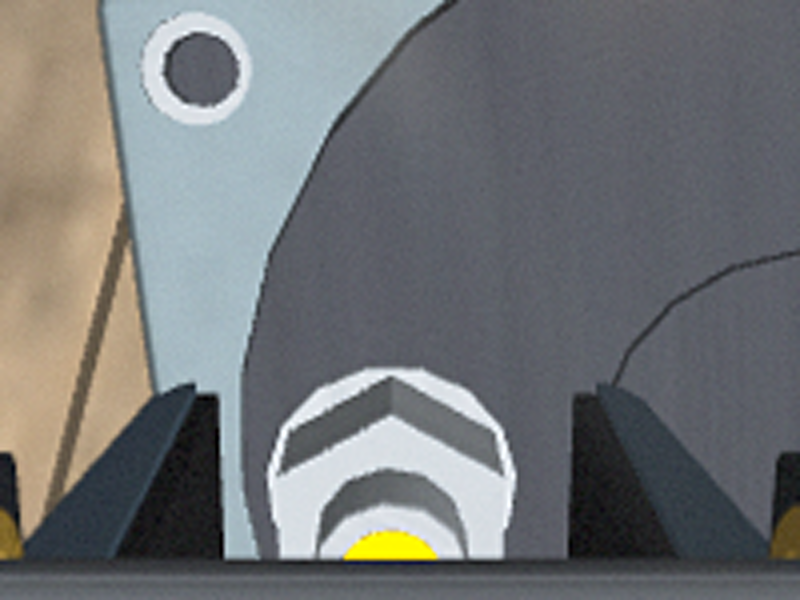

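The nut is centred between the fingers and its flats are parallel to the pads. Closing.

send_rows([
  [0.6,0,0,0,0,0,0],
  [0.7,0,0,0,0,0,0],
  [0.8,0,0,0,0,0,0],
  [1,0,0,0,0,0,0],
  [1,0,0,0,0,0,0],
  [1,0,0,0,0,0,0],
  [1,0,0,0,0,0,0],
  [1,0,0,0,0,0,0],
], squeeze=35)

```text
clock: 6.5
eef_pos: [0.5528, 0.021, 0.0822]
tcp_rot: [0.584, 0.793, 0.148, 0.09]
ft_force: [-5.9, -4.3, 4.6]
finger_gap: 0.0294
```

```bash
cat > st.py <<'E'
from plan import *
s=manip.state(); p=np.load("fit1.npy"); F=frame(p[3]); n=F[:,2]
print("t",s["clock"],"q",np.round(s["q"],3),"gap",round(s["finger_gap"],4),"f",np.round(s["ft_force"],1),"tq",np.round(s["torque"],3),"f.n",round(s["ft_force"]@n,2),"tq.n",round(s["torque"]@n,3))
R=Rn.from_quat(s["tcp_rot"]).as_matrix(); d=F.T@(s["eef_pos"]-p[:3]); j=F.T@R[:,1]
print("pos in face frame rel spot mm",np.round(d*1000,2),"jaw deg",np.degrees(np.arctan2(j[1],j[0])),"tilt err",np.degrees(np.arccos(np.clip(-R[:,2]@n,-1,1))))
E
python3 st.py
```

```text
t 6.5 q [-0.079  0.271  2.245  0.47   0.346 -0.8  ] gap 0.0294 f [-5.9 -4.3  4.6] tq [-0.782  0.901 -0.035] f.n 6.77 tq.n 0.099
pos in face frame rel spot mm [ -0.33   0.11 -26.72] jaw deg -4.880434548986127 tilt err 0.05751536796087439
```

send_rows([
  [1,0,0,0,1.9,0.77,-5.64],
  [1,0,0,0,1.9,0.77,-5.64],
  [1,0,0,0,1.9,0.77,-5.64],
  [1,0,0,0,1.9,0.77,-5.64],
  [1,0,0,0,1.9,0.77,-5.64],
  [1,0,0,0,1.9,0.77,-5.64],
  [1,0,0,0,0,0,0],
  [1,0,0,0,0,0,0],
])

```text
clock: 7.5
eef_pos: [0.5525, 0.021, 0.0821]
tcp_rot: [0.801, 0.573, 0.169, 0.04]
ft_force: [-7.8, -4.2, 6.6]
finger_gap: 0.03
```

```bash
python3 st.py
```

```text
t 7.5 q [-0.079  0.271  2.246  0.47   0.346 -0.171] gap 0.03 f [-7.8 -4.2  6.6] tq [-0.783  1.322 -0.198] f.n 9.24 tq.n -0.108
pos in face frame rel spot mm [ -0.67   0.29 -26.74] jaw deg -40.916006658746596 tilt err 0.06213766509064539
```

```bash
python3 - <<'E'
from h import *
from workcell import cams
c=cams.read_camera("wrist"); crop(c["img"],180,130,380,280,4,"pics/w5.png")
S=cams.read_camera("scene"); crop(S["img"],220,140,370,252,5,"pics/s5.png")
E
```

```text
(no output)
```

View pics/w5.png

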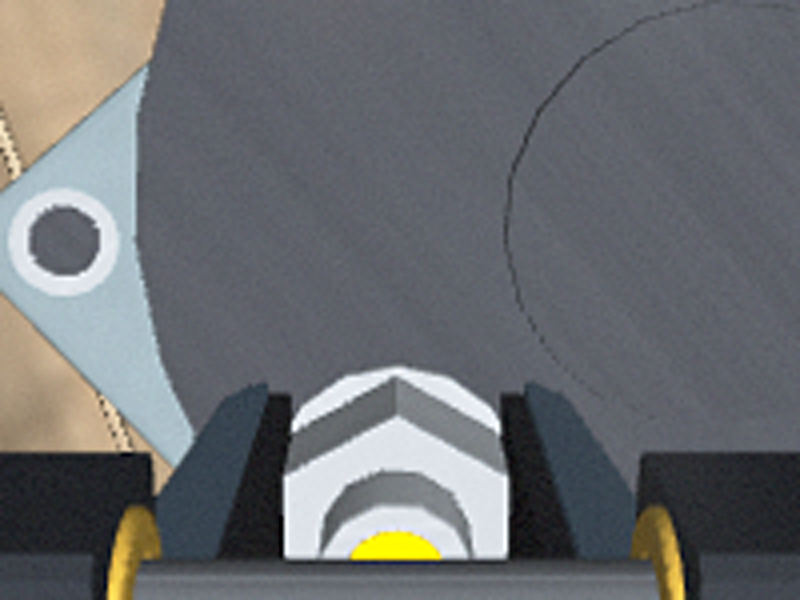

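send_rows([
  [1,0,0,0,0.63,0.26,-1.88],
  [1,0,0,0,0.63,0.26,-1.88],
  [1,0,0,0,0.63,0.26,-1.88],
  [1,0,0,0,0.63,0.26,-1.88],
  [1,0,0,0,0.63,0.26,-1.88],
  [1,0,0,0,0.63,0.26,-1.88],
  [1,0,0,0,0,0,0],
  [1,0,0,0,0,0,0],
])

```text
clock: 8.6
eef_pos: [0.5523, 0.0211, 0.0821]
tcp_rot: [0.857, 0.486, 0.172, 0.022]
ft_force: [-9.6, -4.2, 7.3]
finger_gap: 0.0297
```

```bash
python3 st.py
```

```text
t 8.6 q [-0.079  0.271  2.246  0.468  0.346  0.04 ] gap 0.0297 f [-9.6 -4.2  7.3] tq [-0.707  1.415 -0.026] f.n 10.43 tq.n 0.018
pos in face frame rel spot mm [ -0.77   0.36 -26.74] jaw deg -52.905722063107255 tilt err 0.08670030265612896
```

send_rows([
  [1,0,0,0,0.63,0.26,-1.88],
  [1,0,0,0,0.63,0.26,-1.88],
  [1,0,0,0,0.63,0.26,-1.88],
  [1,0,0,0,0,0,0],
  [1,0,0,0,0,0,0],
  [1,0,0,0,0,0,0],
  [1,0,0,0,0,0,0],
  [1,0,0,0,0,0,0],
])

```text
clock: 9.6
eef_pos: [0.5523, 0.0211, 0.082]
tcp_rot: [0.881, 0.441, 0.172, 0.013]
ft_force: [-8.5, -4.8, 7.3]
finger_gap: 0.0299
```

```bash
python3 st.py
```

```text
t 9.6 q [-0.079  0.271  2.246  0.467  0.347  0.146] gap 0.0299 f [-8.5 -4.8  7.3] tq [-0.704  1.45  -0.054] f.n 10.19 tq.n -0.014
pos in face frame rel spot mm [ -0.84   0.42 -26.76] jaw deg -58.90263069368862 tilt err 0.10852969454972165
```

send_rows([
  [1,0,0,0,0.63,0.26,-1.88],
  [1,0,0,0,0.63,0.26,-1.88],
  [1,0,0,0,0.63,0.26,-1.88],
  [1,0,0,0,0,0,0],
  [1,0,0,0,0,0,0],
  [1,0,0,0,0,0,0],
  [1,0,0,0,0,0,0],
  [1,0,0,0,0,0,0],
])

```text
clock: 10.6
eef_pos: [0.5525, 0.0214, 0.0821]
tcp_rot: [0.902, 0.395, 0.173, 0.004]
ft_force: [-6.2, 0.7, 5.7]
finger_gap: 0.0301
```

```bash
python3 st.py; python3 - <<'E'
from h import *
from workcell import cams
c=cams.read_camera("wrist"); crop(c["img"],180,130,380,280,4,"pics/w6.png")
E
```

```text
t 10.6 q [-0.078  0.271  2.245  0.465  0.347  0.251] gap 0.0301 f [-6.2  0.7  5.7] tq [-0.23   1.032  1.046] f.n 7.27 tq.n 0.923
pos in face frame rel spot mm [ -0.55   0.58 -26.76] jaw deg -64.78240784136395 tilt err 0.11837484364544577
```

View pics/w6.png

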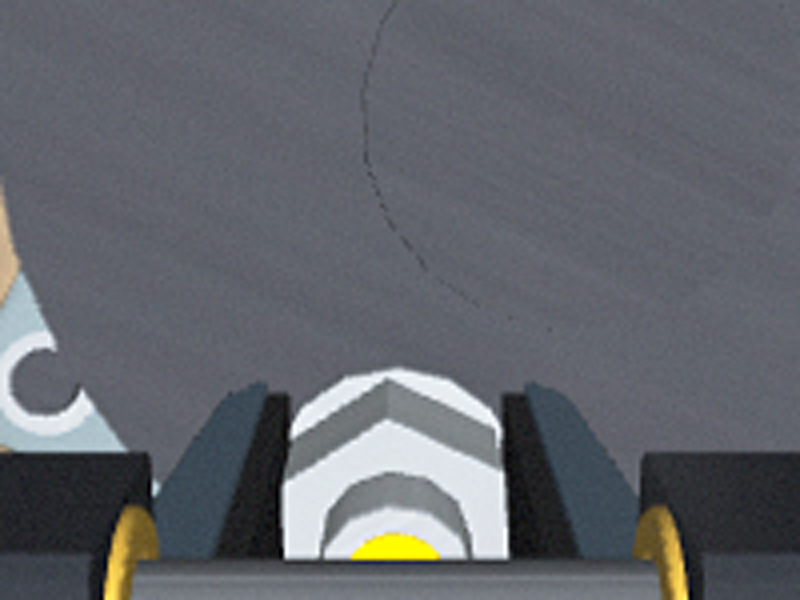

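The torque about the stud jumped to 0.92 Nm (it was about 0 before, with 0.15 Nm friction), and in the picture the nut now lags the fingers. That is the hard stop. Release and back off along the axis.

send_rows([
  [0.45,0,0,0,0,0,0],
  [0.45,0,0,0,0,0,0],
  [0.45,0,0,0,0,0,0],
  [0.45,-0.25,-0.1,0.75,0,0,0],
  [0.45,-0.51,-0.21,1.5,0,0,0],
  [0.45,-0.51,-0.21,1.5,0,0,0],
  [0.45,-0.51,-0.21,1.5,0,0,0],
  [0.45,-0.51,-0.21,1.5,0,0,0],
])

```text
clock: 11.65
eef_pos: [0.5302, 0.0116, 0.1508]
tcp_rot: [0.903, 0.394, 0.173, 0.005]
ft_force: [-0.7, 0.2, -0.1]
finger_gap: 0.0501
```

```bash
python3 st.py; python3 - <<'E'
from h import *
from workcell import cams,manip
s=manip.state();c=cams.read_camera("wrist"); pickle.dump((c,s),open("w7.pkl","wb")); crop(c["img"],200,130,360,250,5,"pics/w7.png")
p=np.load("fit1.npy");print(proj(c,p[:3]))
E
```

```text
t 11.65 q [-0.103  0.1    2.273  0.351  0.483  0.356] gap 0.0501 f [-0.7  0.2 -0.1] tq [-0.17   0.353 -0.007] f.n 0.12 tq.n 0.002
pos in face frame rel spot mm [ 0.1  -0.13 46.1 ] jaw deg -64.89828552602069 tilt err 0.04393607301565805
[[277.41911247 229.8568594 ]]
```

View pics/w7.png

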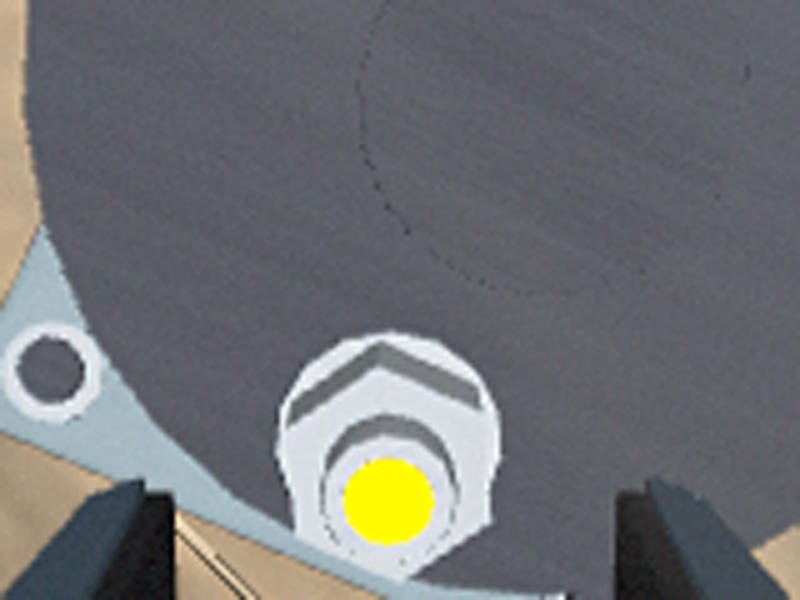

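```bash
cat > fit7.py <<'E'
from h import *
from fit1 import frame
from scipy.optimize import least_squares
p=np.load("fit1.npy"); F=frame(p[3])
def fitnut(c,f,o,top,bot,spot,g):
    u=lambda P:np.array([((x+.5)/f-.5+o[0],(y+.5)/f-.5+o[1]) for x,y in P])
    def res(v):
        s=v[:3]
        cor=lambda a,h: s+F@np.array([.01732*np.cos(a),.01732*np.sin(a),h])
        t=[cor(v[3]+k*np.pi/3,-.012) for k,_ in top]; b=[cor(v[3]+k*np.pi/3,-.030) for k,_ in bot]
        r=[proj(c,np.array(t))-u([x for _,x in top]),proj(c,np.array(b))-u([x for _,x in bot]),2*(proj(c,s)-u([spot]))]
        return np.r_[np.concatenate(r).ravel(),(s-p[:3])*300]
    s=least_squares(res,np.r_[p[:3],g],loss="soft_l1"); return s.x,res(s.x)
if __name__=="__main__":
    c,s=load("w7.pkl")
    R=Rn.from_quat(s["tcp_rot"]).as_matrix(); j=F.T@R[:,1]; ja=np.arctan2(j[1],j[0])
    # picture up = +x_tool = jaw+90deg?
    xt=F.T@R[:,0]; ua=np.arctan2(xt[1],xt[0])
    x,r=fitnut(c,5,(200,130),[(0,(380,367)),(1,(291,424)),(2,(296,535)),(3,(407,581)),(4,(491,522)),(5,(480,410))],[(0,(382,343)),(1,(293,399)),(5,(474,386))],(389.5,502),ua)
    print(x[:3]-p[:3], "nut flat angle", np.degrees(x[3])-90-np.degrees(ja), "rel jaw; jaw",np.degrees(ja)); print(np.round(r,1))
    print("turned from start deg",np.degrees(p[4])-120-(np.degrees(x[3])-90))
E
python3 fit7.py
```

```text
[ 2.79951397e-04 -6.00378446e-05 -1.28187729e-03] nut flat angle 4.788863317858457 rel jaw; jaw -64.89828552602069
[-0.  -0.2 -0.9  1.1  0.4  0.4 -1.6  0.2  0.1 -0.1  0.7  0.7 -0.2 -0.5
  0.2  0.2  0.7 -0.2 -0.  -0.7  0.1 -0.  -0.4]
turned from start deg 55.208944297075845
```

```bash
cat > down.py <<'E'
from ik import *; from plan import *
def dn(yaw):
    y=np.array([np.cos(np.radians(yaw)),np.sin(np.radians(yaw)),0]); z=np.array([0,0,-1.]); return np.column_stack([np.cross(y,z),y,z])
E
python3 - <<'E'
from down import *
q0=manip.state()["q"]
for yaw in (-15,-45,15): print(yaw,np.round(IK([.568,-.19,.24],dn(yaw),q0),3)) if 0 else print(yaw,np.round(IK([.568,-.19,.24],dn(yaw),q0)[0],3))
delta([.568,-.19,.24],dn(-15))
E
```

```text
-15 [-0.362  0.191  1.928  0.     1.023 -0.1  ]
-45 [-0.362  0.191  1.928 -0.     1.023  0.424]
15 [-0.362  0.191  1.928 -0.     1.023 -0.624]
shift cm [  3.74 -20.14   8.76] turn deg [-11.84  16.45  27.54] clock 11.7
```

send_rows([
  [0.35,0.4,-1.5,2.0,-1.0,1.4,2.3],
  [0.35,0.6,-3.2,2.0,-2.1,2.9,4.9],
  [0.35,0.7,-4.0,2.0,-2.1,2.9,4.9],
  [0.35,0.7,-4.2,1.5,-2.1,2.9,4.9],
  [0.35,0.7,-4.0,1.0,-2.1,2.9,4.9],
  [0.35,0.6,-3.2,0.26,-2.1,2.9,4.9],
  [0.35,0,0,0,-0.34,0.55,0.74],
  [0.35,0,0,0,0,0,0],
])

```text
clock: 12.7
eef_pos: [0.5671, -0.1886, 0.237]
tcp_rot: [0.794, 0.608, -0.001, -0.001]
ft_force: [0.2, 0.3, -1.0]
finger_gap: 0.0594
```

```bash
python3 - <<'E'
from h import *
from down import *
from workcell import cams,manip
delta([.568,-.19,.24],dn(-15))
s=manip.state();c=cams.read_camera("wrist"); pickle.dump((c,s),open("w8.pkl","wb")); cv2.imwrite("pics/w8.png",c["img"][:,:,::-1])
print(s["finger_gap"],proj(c,[.568,-.194,.14]))
E
```

```text
shift cm [ 0.09 -0.14  0.3 ] turn deg [-0.02 -0.13  0.06] clock 12.7
0.05943240446998715 [[280.77029757 216.69806409]]
```

View pics/w8.png

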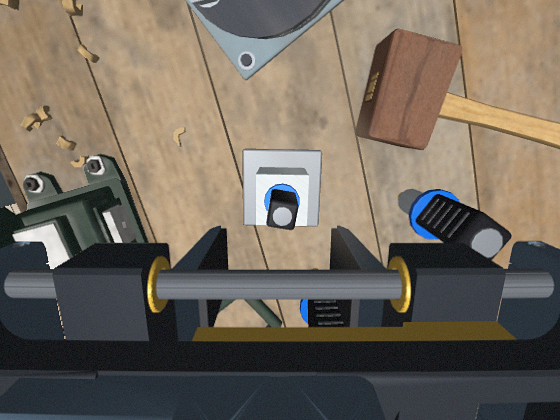

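```bash
python3 - <<'E'
from h import *
S=load("scene.pkl");T=load("top.pkl")
def u(c,x,y): 
    o=(220,160) if c is S else (230,150)
    return ((x+.5)/4-.5+o[0],(y+.5)/4-.5+o[1])
for n,a,b in [("P back cap",(684,124),(531,71)),("P front cap",(709,266),(633,246)),("P back nose",(650,325),None),("P front nose",(669,480),None)]:
    if b: print(n,*tri([S,T],[u(S,*a),u(T,*b)]))
    else: print(n,atz(S,u(S,*a),0))
c,s=load("w8.pkl"); crop(c["img"],230,140,330,240,6,"pics/w8c.png")
E
```

```text
P back cap [ 0.72386396 -0.24691253  0.17138601] [np.float64(0.001005405401365426), np.float64(0.0010054054013654075)]
P front cap [ 0.58709784 -0.32209411  0.16994991] [np.float64(0.00014761164318949322), np.float64(0.00014761164318963861)]
P back nose [ 0.72280641 -0.24669721  0.        ]
P front nose [ 5.79671130e-01 -3.23596237e-01 -1.11022302e-16]
```

View pics/w8c.png

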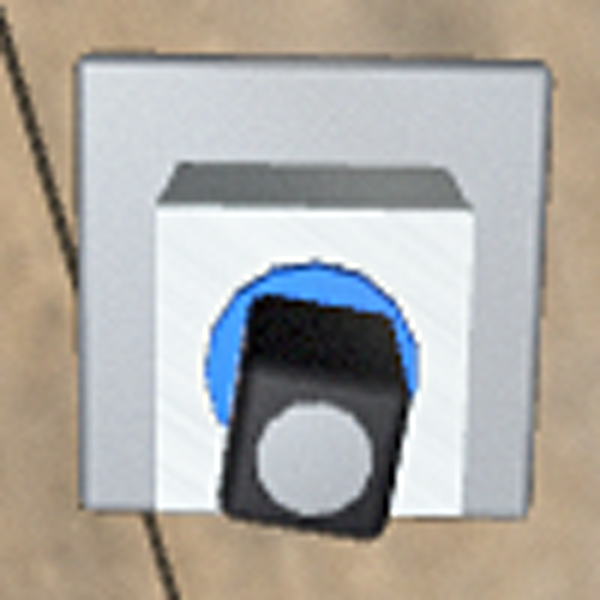

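```bash
python3 - <<'E'
from h import *
from scipy.optimize import least_squares
c,s=load("w8.pkl"); u=lambda x,y: ((x+.5)/6-.5+230,(y+.5)/6-.5+140)
print("cap",atz(c,u(315,459),.140))
for z in (.137,.140):
    P=[atz(c,u(*q),z) for q in [(220,513),(380,541),(412,382),(248,368)]]
    print(z,np.round(P,4).tolist()); e=[P[1]-P[0],P[2]-P[3],P[0]-P[3],P[1]-P[2]]
    print([ (round(np.linalg.norm(v)*1000,1),round(np.degrees(np.arctan2(v[1],v[0])),1)) for v in e])
# block top corners, foot
B=[atz(c,u(*q),.076) for q in [(156,206),(474,208),(463,514),(156,514)]]; print(np.round(B,4).tolist(), "mid", (B[0]+B[1])/2)
d=B[1]-B[0]; print("block w",np.linalg.norm(d),np.degrees(np.arctan2(d[1],d[0])))
n=np.array([-d[1],d[0],0])/np.linalg.norm(d); print("block centre",(B[0]+B[1])/2-.028*n)
G=[atz(c,u(*q),.010) for q in [(78,60),(549,64),(530,515),(80,508)]]; print("foot c",np.mean(G,0),[round(np.linalg.norm(G[i]-G[i-1]),4) for i in range(4)])
# collar circle
C=[atz(c,u(*q),.082) for q in [(206,360),(419,365),(314,262)]]; print("collar",np.round(C,4).tolist(),(C[0]+C[1])/2)
E
```

```text
cap [ 0.56926729 -0.19375589  0.14      ]
0.137 [[0.5531, -0.199, 0.137], [0.5752, -0.2095, 0.137], [0.5859, -0.1869, 0.137], [0.5631, -0.1786, 0.137]]
[(np.float64(24.5), np.float64(-25.4)), (np.float64(24.3), np.float64(-20.0)), (np.float64(22.7), np.float64(-116.1)), (np.float64(25.0), np.float64(-115.3))]
0.14 [[0.5535, -0.1981, 0.14], [0.5754, -0.2085, 0.14], [0.5859, -0.1862, 0.14], [0.5634, -0.1779, 0.14]]
[(np.float64(24.2), np.float64(-25.4)), (np.float64(24.0), np.float64(-20.0)), (np.float64(22.5), np.float64(-116.1)), (np.float64(24.7), np.float64(-115.3))]
[[0.55, -0.1591, 0.076], [0.6041, -0.174, 0.076], [0.5888, -0.2283, 0.076], [0.5343, -0.2137, 0.076]] mid [ 0.57708761 -0.16653715  0.076     ]
block w 0.056116010047910315 -15.413886167598221
block centre [ 0.56964549 -0.19353001  0.076     ]
foot c [ 0.56928062 -0.19320796  0.01      ] [np.float64(0.0972), np.float64(0.0978), np.float64(0.0979), np.float64(0.0992)]
collar [[0.5517, -0.1869, 0.082], [0.5878, -0.1976, 0.082], [0.5746, -0.175, 0.082]] [ 0.56972595 -0.19227351  0.082     ]
```

```bash
python3 - <<'E'
from down import *
d=delta([.5695,-.1936,.089],dn(-25.4))
print(IK([.5695,-.1936,.089],dn(-25.4),manip.state()["q"]))
E
```

```text
shift cm [  0.25  -0.52 -14.8 ] turn deg [ -0.04  -0.12 -10.36] clock 12.75
(array([-3.66436993e-01,  4.02718127e-01,  1.98070304e+00, -4.51255289e-16,
        7.58171490e-01,  7.68766371e-02]), np.float64(3.914070936554623e-15))
```

send_rows([
  [0.35,0.08,-0.18,-1.2,-0.01,-0.04,-3.4],
  [0.35,0.08,-0.17,-1.6,-0.01,-0.04,-3.5],
  [0.35,0.09,-0.17,-1.6,-0.02,-0.04,-3.4],
  [0.35,0,0,-1.8,0,0,0],
  [0.35,0,0,-1.8,0,0,0],
  [0.35,0,0,0,0,0,0],
  [0.35,0,0,0,0,0,0],
  [0.35,0,0,0,0,0,0],
])

```text
clock: 13.75
eef_pos: [0.5704, -0.1946, 0.1581]
tcp_rot: [0.845, 0.535, 0.0, 0.001]
ft_force: [0.4, -0.2, -0.6]
finger_gap: 0.0596
```

```bash
python3 - <<'E'
from down import *
from workcell import cams
d=delta([.5695,-.1936,.089],dn(-25.4))
s=manip.state();c=cams.read_camera("wrist"); pickle.dump((c,s),open("w9.pkl","wb")); crop(c["img"],170,120,390,280,3.6,"pics/w9.png")
print(s["finger_gap"],proj(c,[.5695,-.1936,.14]))
E
```

```text
shift cm [-0.09  0.1  -6.91] turn deg [ 0.07  0.06 -0.1 ] clock 13.75
0.059568580278324346 [[275.73112906 241.89974237]]
```

View pics/w9.png

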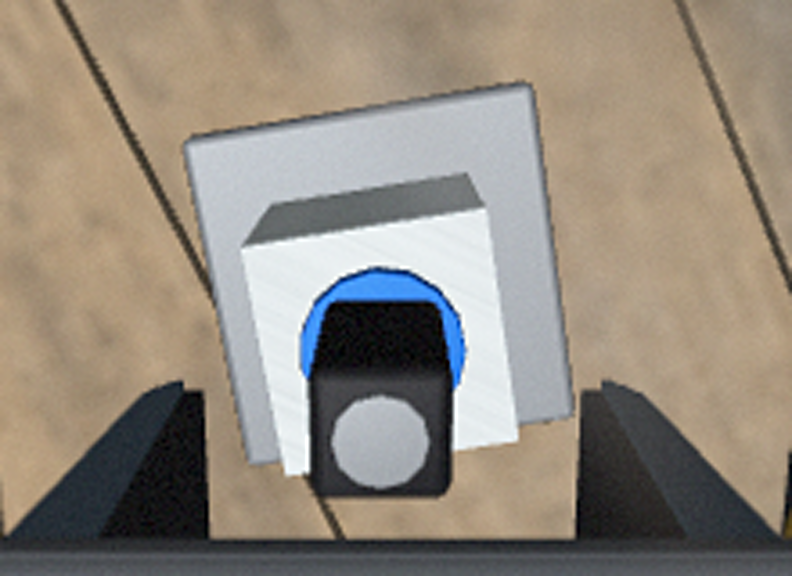

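send_rows([
  [0.35,-0.04,0.04,-1.15,0.03,0.03,-0.1],
  [0.35,-0.04,0.04,-1.15,0.04,0.03,0],
  [0.35,-0.04,0.04,-1.15,0,0,0],
  [0.35,0,0,-1.15,0,0,0],
  [0.35,0,0,-1.15,0,0,0],
  [0.35,0,0,-1.15,0,0,0],
  [0.35,0,0,0,0,0,0],
  [0.35,0,0,0,0,0,0],
])

```text
clock: 14.8
eef_pos: [0.569, -0.1933, 0.0886]
tcp_rot: [0.845, 0.534, -0.0, -0.0]
ft_force: [-0.5, -0.4, 0.0]
finger_gap: 0.0591
```

```bash
python3 - <<'E'
from down import *
from workcell import cams
d=delta([.5692,-.1935,.089],dn(-25.4))
s=manip.state();print(s["ft_force"],s["torque"]);c=cams.read_camera("wrist"); pickle.dump((c,s),open("w10.pkl","wb")); crop(c["img"],170,120,390,280,3.6,"pics/w10.png")
E
```

```text
shift cm [ 0.02 -0.02  0.04] turn deg [-0.01 -0.05  0.  ] clock 14.8
[-0.53136444 -0.40246249  0.0455136 ] [-0.08017941  0.08641639  0.03668555]
```

View pics/w10.png

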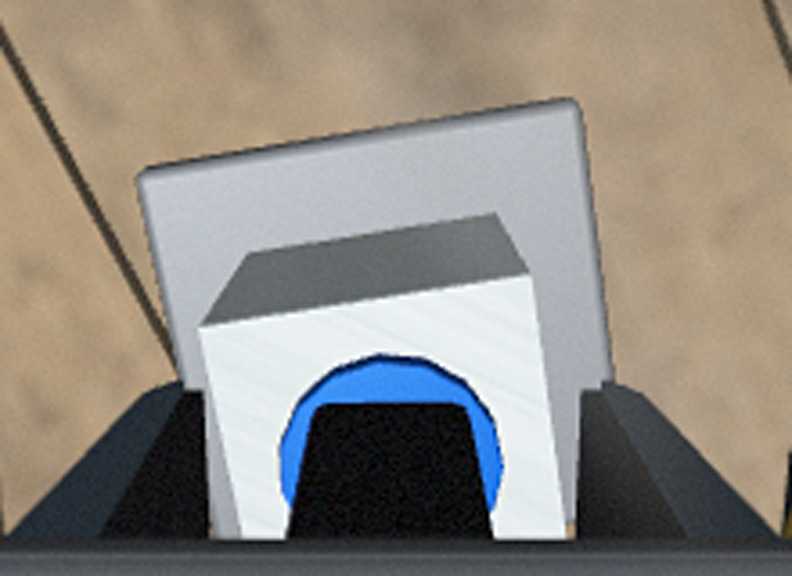

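send_rows([
  [0.5,0,0,0,0,0,0],
  [0.65,0,0,0,0,0,0],
  [0.75,0,0,0,0,0,0],
  [1,0,0,0,0,0,0],
  [1,0,0,0,0,0,0],
  [1,0,0,0,0,0,0],
  [1,0,0,0,0,0,0],
  [1,0,0,0,0,0,0],
], squeeze=40)

```text
clock: 15.85
eef_pos: [0.5688, -0.1933, 0.0885]
tcp_rot: [0.845, 0.534, -0.0, -0.0]
ft_force: [-1.0, 1.2, 2.1]
finger_gap: 0.026
```

```bash
python3 - <<'E'
from down import *
from workcell import cams
d=delta([.5692,-.1935,.089],dn(-25.4))
s=manip.state();print(s["ft_force"],s["torque"],s["finger_gap"])
c=cams.read_camera("wrist");crop(c["img"],170,120,390,280,3.6,"pics/w11.png")
E
```

```text
shift cm [ 0.04 -0.02  0.05] turn deg [-0.02 -0.06  0.01] clock 15.85
[-0.9942003   1.22977659  2.10729933] [-0.03912143  0.21764692 -0.00342328] 0.02597655877202274
```

View pics/w11.png

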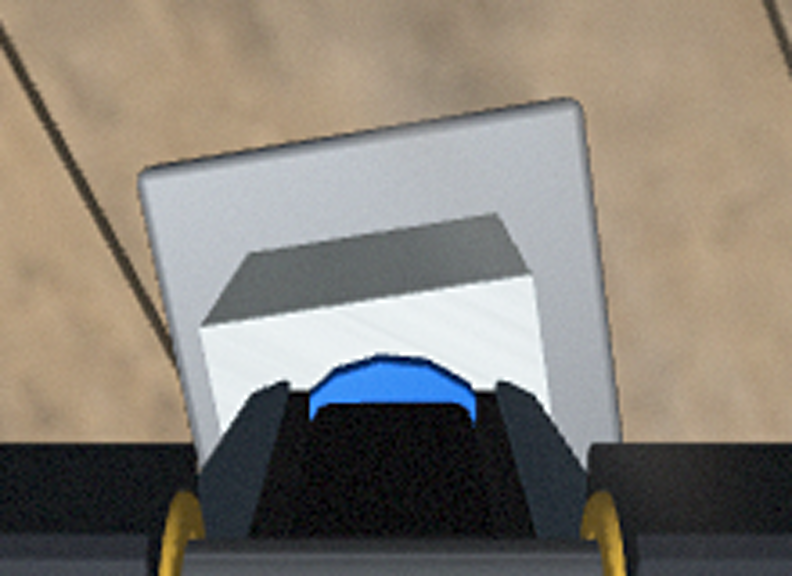

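send_rows([
  [1,0,0,0.6,0,0,0],
  [1,0,0,1.2,0,0,0],
  [1,0,0,1.5,0,0,0],
  [1,0,0,1.7,0,0,0],
  [1,0,0,1.7,0,0,0],
  [1,0,0,1.7,0,0,0],
  [1,0,0,1.7,0,0,0],
  [1,0,0,1.2,0,0,0],
])

```text
clock: 16.9
eef_pos: [0.569, -0.1933, 0.2028]
tcp_rot: [0.845, 0.534, -0.0, -0.0]
ft_force: [0.1, -0.8, -2.2]
finger_gap: 0.0263
```

```bash
python3 - <<'E'
from down import *
from workcell import cams
s=manip.state();print(s["ft_force"],s["torque"],s["finger_gap"],s["q"])
S=cams.read_camera("scene"); crop(S["img"],280,130,430,242,5,"pics/s12.png")
p=np.load("fit1.npy"); 
for j in (-50,-65,-90,-30,0,90):
    P,R=tgt(p,j,.1035); q,e=IK(P,R,s["q"]); print(j,np.round(q,3),e<1e-6); delta(P,R)
E
```

```text
[ 0.13522441 -0.77467434 -2.18243061] [-0.04151025  0.09832757 -0.02352389] 0.026250815447120837 [-3.66311182e-01  2.39584776e-01  1.94495968e+00 -7.82623885e-05
  9.57388158e-01  7.71254366e-02]
-50 [-0.125 -0.031  2.28   0.298  0.606  0.141] True
shift cm [-5.77 19.78  0.07] turn deg [  7.95 -18.31  -2.49] clock 16.95
-65 [-0.125 -0.031  2.28   0.298  0.606  0.403] True
shift cm [-5.77 19.78  0.07] turn deg [ 10.32 -17.18 -17.33] clock 16.95
-90 [-0.125 -0.031  2.28   0.298  0.606  0.839] True
shift cm [-5.77 19.78  0.07] turn deg [ 14.09 -14.84 -42.07] clock 16.95
-30 [-0.125 -0.031  2.28   0.298  0.606 -0.208] True
shift cm [-5.77 19.78  0.07] turn deg [  4.64 -19.47  17.31] clock 16.95
0 [-0.125 -0.031  2.28   0.298  0.606 -0.732] True
shift cm [-5.77 19.78  0.07] turn deg [ -0.6  -20.5   46.99] clock 16.95
90 [-0.125 -0.031  2.28   0.298  0.606 -2.303] True
shift cm [-5.77 19.78  0.07] turn deg [-18.74 -17.57 135.74] clock 16.95
```

View pics/s12.png

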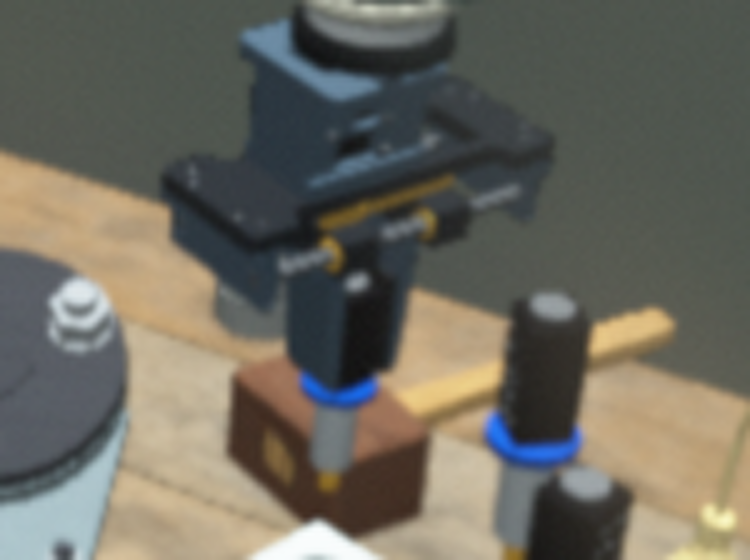

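send_rows([
  [1,-0.4,1.0,1.5,0.4,-1.0,-0.15],
  [1,-0.7,2.3,1.0,1.05,-2.4,-0.3],
  [1,-0.9,3.2,0.5,1.3,-3.0,-0.4],
  [1,-0.9,3.4,0,1.3,-3.0,-0.4],
  [1,-0.9,3.4,0,1.3,-3.0,-0.4],
  [1,-0.9,3.2,0,1.3,-3.0,-0.4],
  [1,-0.7,2.3,0,0.9,-2.0,-0.3],
  [1,-0.37,0.98,0,0.4,-0.91,-0.14],
])

```text
clock: 17.95
eef_pos: [0.5099, 0.0057, 0.2314]
tcp_rot: [0.844, 0.508, 0.171, 0.026]
ft_force: [1.0, -0.9, -1.6]
finger_gap: 0.0257
```

send_rows([
  [1,0,0,-0.6,0,0,0],
  [1,0,0,-0.6,0,0,0],
  [1,0,0,-0.6,0,0,0],
  [1,0,0,0,0,0,0],
  [1,0,0,0,0,0,0],
  [1,0,0,0,0,0,0],
  [1,0,0,0,0,0,0],
  [1,0,0,0,0,0,0],
])

```text
clock: 18.95
eef_pos: [0.5111, 0.0045, 0.2136]
tcp_rot: [0.844, 0.508, 0.171, 0.026]
ft_force: [-1.4, -0.4, -1.2]
finger_gap: 0.0261
```

```bash
python3 st.py; python3 - <<'E'
from down import *
from workcell import cams
p=np.load("fit1.npy"); P,R=tgt(p,-50,.1035); delta(P,R)
s=manip.state()
S=cams.read_camera("scene"); crop(S["img"],220,110,340,240,5,"pics/s13.png"); pickle.dump((S,s),open("s13.pkl","wb"))
c=cams.read_camera("wrist"); crop(c["img"],170,120,390,280,3.6,"pics/w13.png");pickle.dump((c,s),open("w13.pkl","wb"))
T=cams.read_camera("top"); crop(T["img"],220,160,330,270,5,"pics/t13.png");pickle.dump((T,s),open("t13.pkl","wb"))
Rm=Rn.from_quat(s["tcp_rot"]).as_matrix(); tip=s["eef_pos"]+.0735*Rm[:,2]
for n,k in (("S",S),("T",T),("W",c)): print(n,"tip",proj(k,tip),"spot",proj(k,p[:3]))
E
```

```text
t 18.95 q [-0.125 -0.047  2.275  0.29   0.627  0.151] gap 0.0261 f [-1.4 -0.4 -1.2] tq [-0.212  0.357  0.004] f.n -0.61 tq.n 0.025
pos in face frame rel spot mm [  2.45   0.54 112.01] jaw deg -50.00760513076402 tilt err 0.10872051323080544
shift cm [ 0.08 -0.03 -0.88] turn deg [-0.04 -0.1  -0.02] clock 18.95
S tip [[269.85585021 201.70025416]] spot [[271.03304201 210.73159645]]
T tip [[277.57948165 228.12046877]] spot [[276.42115308 226.5062472 ]]
W tip [[277.63599835 219.09259981]] spot [[276.74032418 209.85420922]]
```

View pics/s13.png

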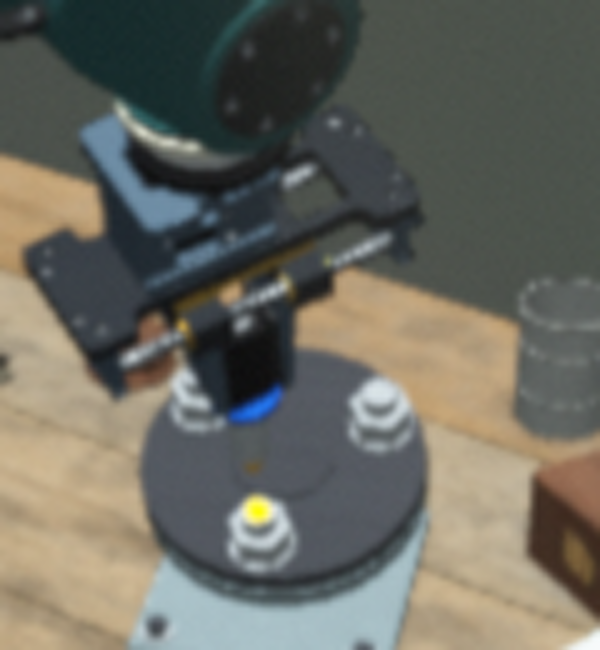

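View pics/w13.png

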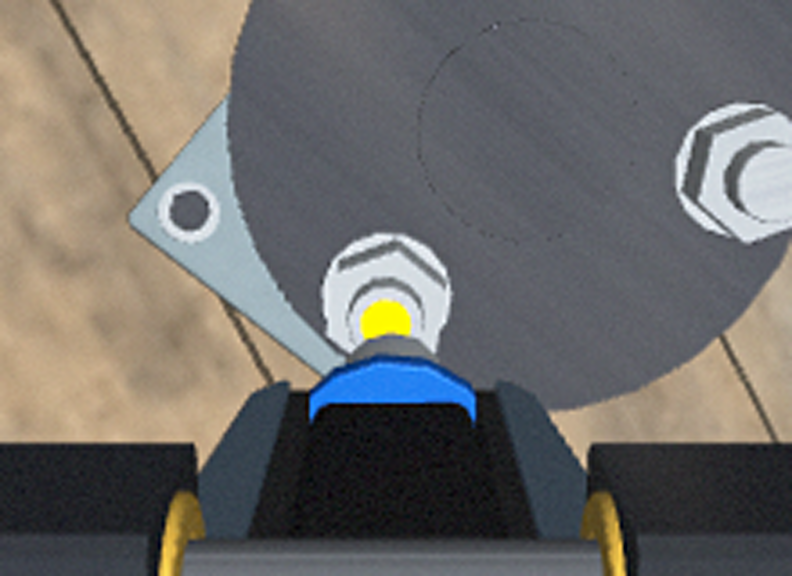

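View pics/t13.png

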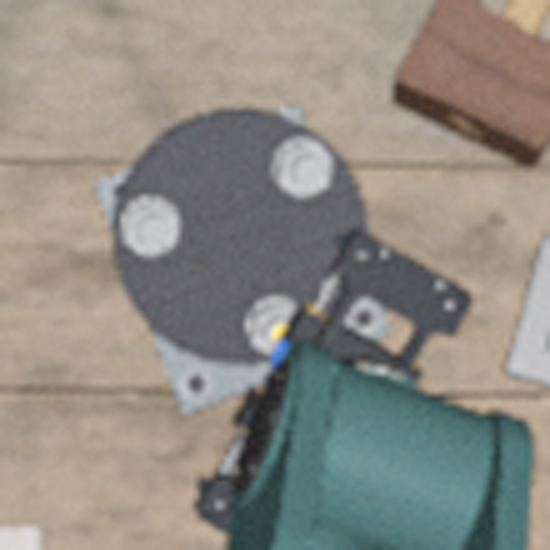

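```bash
cat > spot.py <<'E'
from h import *
from scipy.optimize import least_squares
p=np.load("fit1.npy")
def yc(c,uv,r=16):
    x0,y0=int(uv[0])-r,int(uv[1])-r; im=c["img"][y0:y0+2*r,x0:x0+2*r].astype(float)
    w=np.clip((np.minimum(im[...,0],im[...,1])-im[...,2]-40)/120,0,1); w[w<.25]=0
    yy,xx=np.mgrid[y0:y0+2*r,x0:x0+2*r]; return np.array([np.sum(w*xx)/w.sum(),np.sum(w*yy)/w.sum()]),2*np.sqrt(w.sum()/np.pi)
if __name__=="__main__":
    obs=[]
    for f in ("w1","w2","w3","w7"):
        c,s=load(f+".pkl"); o,d=yc(c,proj(c,p[:3])[0]); obs.append((c,o)); 
        cc=c["R"]@p[:3]+c["t"]; print(f,o,"pred",proj(c,p[:3])[0],"dia px",round(d,1),"depth from dia",round(315.4*.013/d,4),"depth",round(cc[2],4))
    g=least_squares(lambda X:np.concatenate([proj(c,X)[0]-o for c,o in obs]),p[:3])
    print("spot wrist only",g.x,g.x-p[:3],np.round(g.fun,2))
    J=g.jac; print("sd mm/px",1000*np.sqrt(np.diag(np.linalg.inv(J.T@J))))
    p2=p.copy(); p2[:3]=g.x; np.save("fit2.npy",p2)
E
python3 spot.py
```

```text
w1 [277.19810127 213.87791139] pred [277.49384786 213.77451501] dia px 12.9 depth from dia 0.3167 depth 0.2985
w2 [260.66065652 217.87624552] pred [260.37744611 217.69129975] dia px 15.7 depth from dia 0.2614 depth 0.258
w3 [278.33266981 241.03910234] pred [277.78148761 240.72179193] dia px 19.7 depth from dia 0.2079 depth 0.2033
w7 [277.27889663 229.89673037] pred [277.41911247 229.8568594 ] dia px 17.6 depth from dia 0.2332 depth 0.2285
spot wrist only [0.54442648 0.01777957 0.10894088] [-0.00024905  0.00020502  0.00148354] [ 0.03  0.1   0.03 -0.07 -0.03 -0.   -0.01 -0.01]
sd mm/px [0.6440057  0.53116276 2.05715194]
```

```bash
sed -i 's/fit1.npy/fit2.npy/' st.py; python3 - <<'E'
from down import *
p=np.load("fit2.npy"); P,R=tgt(p,-50,.0735+.008); delta(P,R)
E
```

```text
shift cm [ 0.75  0.28 -2.79] turn deg [-0.04 -0.11 -0.02] clock 19.1
```

send_rows([
  [1,-0.1,0,-0.1,-0.04,-0.11,-0.02],
  [1,-0.12,-0.05,-0.14,0,0,0],
  [1,0.19,0.07,-0.5,0,0,0],
  [1,0.19,0.07,-0.5,0,0,0],
  [1,0.19,0.07,-0.5,0,0,0],
  [1,0.2,0.06,-0.5,0,0,0],
  [1,0.2,0.06,-0.55,0,0,0],
  [1,0,0,0,0,0,0],
])

```text
clock: 20.1
eef_pos: [0.5184, 0.0074, 0.185]
tcp_rot: [0.844, 0.508, 0.171, 0.027]
ft_force: [-0.2, 0.5, -1.7]
finger_gap: 0.0261
```

```bash
python3 st.py; python3 - <<'E'
from down import *
from workcell import cams
p=np.load("fit2.npy"); P,R=tgt(p,-50,.0735+.008); delta(P,R)
s=manip.state()
S=cams.read_camera("scene"); crop(S["img"],240,180,300,230,12,"pics/s14.png")
c=cams.read_camera("wrist"); crop(c["img"],200,150,360,270,5,"pics/w14.png")
E
```

```text
t 20.1 q [-0.116  0.016  2.279  0.314  0.561  0.128] gap 0.0261 f [-0.2  0.5 -1.7] tq [-0.165  0.373 -0.015] f.n -1.57 tq.n -0.01
pos in face frame rel spot mm [-0.29  0.17 81.03] jaw deg -50.00625817140284 tilt err 0.05200390078865885
shift cm [ 0.02 -0.01  0.05] turn deg [-0.01 -0.05 -0.  ] clock 20.1
```

View pics/s14.png

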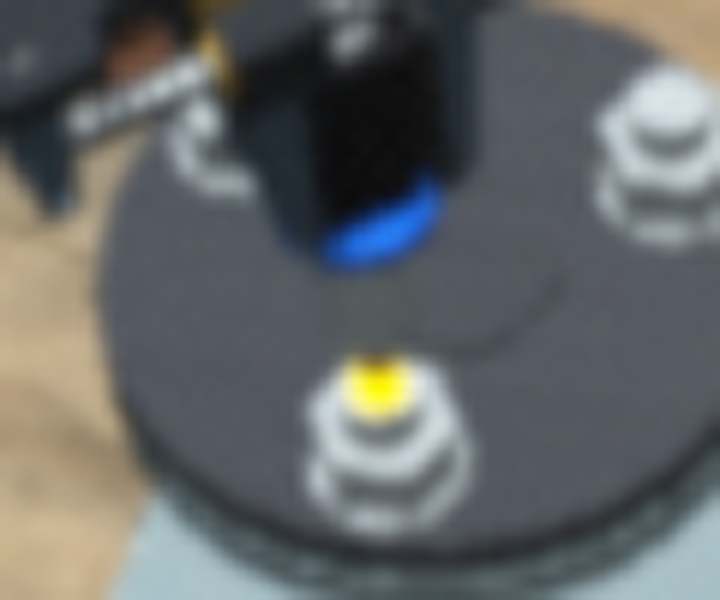

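View pics/w14.png

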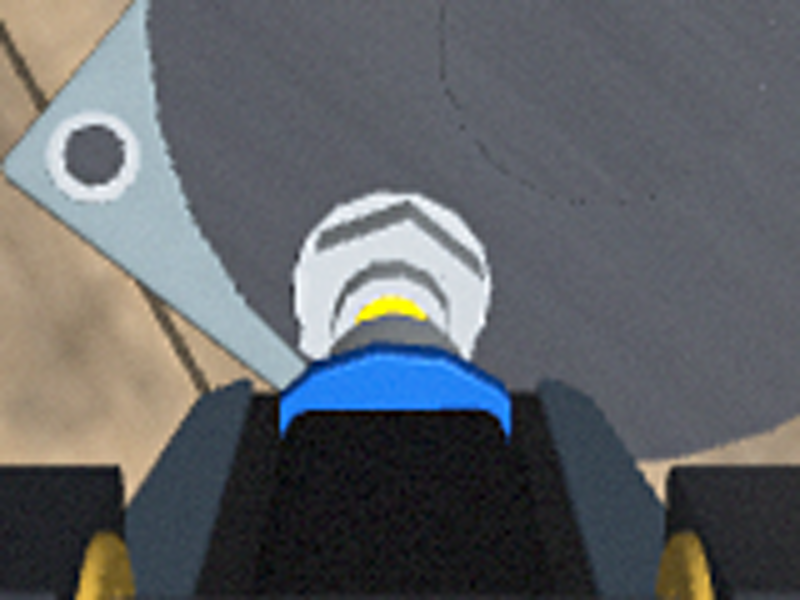

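send_rows([
  [1,0.06,0.01,-0.08,-0.01,-0.05,0],
  [1,0.03,0.01,-0.09,0,0,0],
  [1,0.03,0.01,-0.09,0,0,0],
  [1,0.03,0.02,-0.1,0,0,0],
  [1,0.03,0.01,-0.09,0,0,0],
  [1,0,0,0,0,0,0],
  [1,0,0,0,0,0,0],
  [1,0,0,0,0,0,0],
])

```text
clock: 21.2
eef_pos: [0.5204, 0.0079, 0.1811]
tcp_rot: [0.844, 0.508, 0.172, 0.027]
ft_force: [-1.3, 0.8, -2.1]
finger_gap: 0.0257
```

```bash
python3 st.py
```

```text
t 21.2 q [-0.114  0.026  2.278  0.319  0.55   0.124] gap 0.0257 f [-1.3  0.8 -2.1] tq [-0.201  0.348  0.037] f.n -1.67 tq.n 0.054
pos in face frame rel spot mm [ 0.28 -0.08 76.67] jaw deg -49.98981568957454 tilt err 0.051792447174867015
```

send_rows([
  [1,0.02,0.01,-0.1,0,0,0],
  [1,0.02,0.01,-0.1,0,0,0],
  [1,0.03,0.01,-0.09,0,0,0],
  [1,0,0,0,0,0,0],
  [1,0,0,0,0,0,0],
  [1,0,0,0,0,0,0],
  [1,0,0,0,0,0,0],
  [1,0,0,0,0,0,0],
])

```text
clock: 22.2
eef_pos: [0.5211, 0.0082, 0.1782]
tcp_rot: [0.844, 0.508, 0.172, 0.027]
ft_force: [0.1, -0.1, -1.4]
finger_gap: 0.0259
```

```bash
python3 st.py
```

```text
t 22.2 q [-0.114  0.033  2.279  0.322  0.543  0.121] gap 0.0259 f [ 0.1 -0.1 -1.4] tq [-0.219  0.403  0.027] f.n -1.32 tq.n 0.043
pos in face frame rel spot mm [-4.000e-02 -8.000e-02  7.367e+01] jaw deg -49.99211535027366 tilt err 0.05142505006101825
```

send_rows([
  [1,0.03,0.01,-0.09,0,0,0],
  [1,0.03,0.01,-0.1,0,0,0],
  [1,0,0,0,0,0,0],
  [1,0,0,0,0,0,0],
  [1,0,0,0,0,0,0],
  [1,0,0,0,0,0,0],
  [1,0,0,0,0,0,0],
  [1,0,0,0,0,0,0],
])

```text
clock: 23.2
eef_pos: [0.5217, 0.0084, 0.1763]
tcp_rot: [0.844, 0.508, 0.172, 0.027]
ft_force: [-0.1, 0.2, 0.1]
finger_gap: 0.0259
```

```bash
python3 st.py; python3 - <<'E'
from down import *
from workcell import cams
S=cams.read_camera("scene"); crop(S["img"],240,180,300,230,12,"pics/s15.png")
for i in range(6): 
    cams.read_camera("top"); s=manip.state(); print(np.round(s["ft_force"],2))
E
```

```text
t 23.2 q [-0.113  0.037  2.278  0.324  0.539  0.119] gap 0.0259 f [-0.1  0.2  0.1] tq [-0.057  0.334  0.05 ] f.n 0.14 tq.n 0.022
pos in face frame rel spot mm [-7.000e-02 -1.200e-01  7.168e+01] jaw deg -49.990459588196714 tilt err 0.05581061759572035
[-1.58  0.78  0.97]
[-0.71  0.35  0.99]
[-0.24  0.61  1.37]
[-0.2   0.1   0.57]
[-0.78 -0.19  1.4 ]
[-1.14  0.29  0.98]
```

View pics/s15.png

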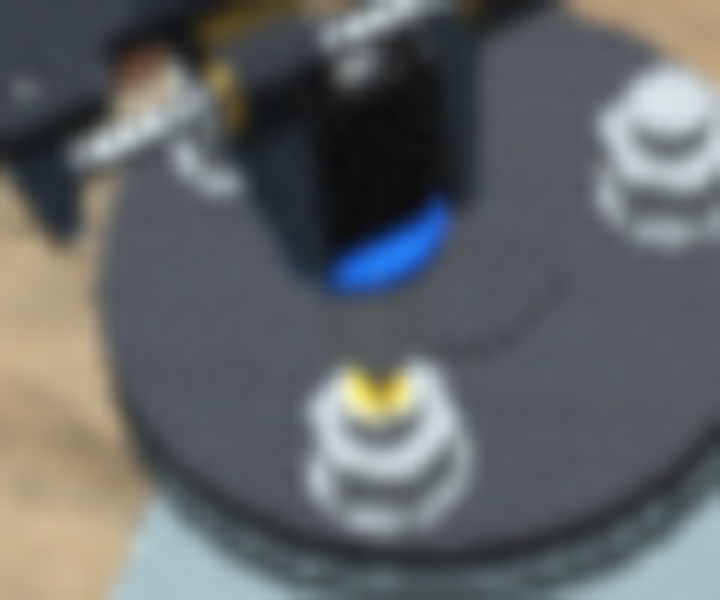

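send_rows([
  [1,0.03,0.01,-0.09,0,0,0],
  [1,0.03,0.01,-0.1,0,0,0],
  [1,0.03,0.02,-0.09,0,0,0],
  [1,0.03,0.01,-0.1,0,0,0],
  [1,0,0,0,0,0,0],
  [1,0,0,0,0,0,0],
  [1,0,0,0,0,0,0],
  [1,0,0,0,0,0,0],
])

```text
clock: 24.55
eef_pos: [0.5229, 0.0089, 0.1725]
tcp_rot: [0.844, 0.508, 0.172, 0.027]
ft_force: [-0.6, 0.8, 4.9]
finger_gap: 0.0262
```

```bash
python3 st.py; python3 - <<'E'
from down import *
from workcell import cams
p=np.load("fit2.npy"); F=frame(p[3]); f=[]
for i in range(10): 
    c=cams.read_camera(["scene","wrist"][i%2]); f.append(F.T@manip.state()["ft_force"])
    if i==0: crop(c["img"],240,180,300,230,12,"pics/s16.png")
    if i==1: crop(c["img"],200,150,360,270,5,"pics/w16.png")
print("face-frame force mean",np.mean(f,0),np.std(f,0))
E
```

```text
t 24.55 q [-0.112  0.046  2.278  0.328  0.53   0.116] gap 0.0262 f [-0.6  0.8  4.9] tq [0.059 0.148 0.054] f.n 4.69 tq.n 0.013
pos in face frame rel spot mm [-0.11 -0.11 67.67] jaw deg -49.989931959613656 tilt err 0.05684169209590046
face-frame force mean [0.8986958  0.50190605 3.9068446 ] [0.32843517 0.45977728 0.41197629]
```

View pics/s16.png

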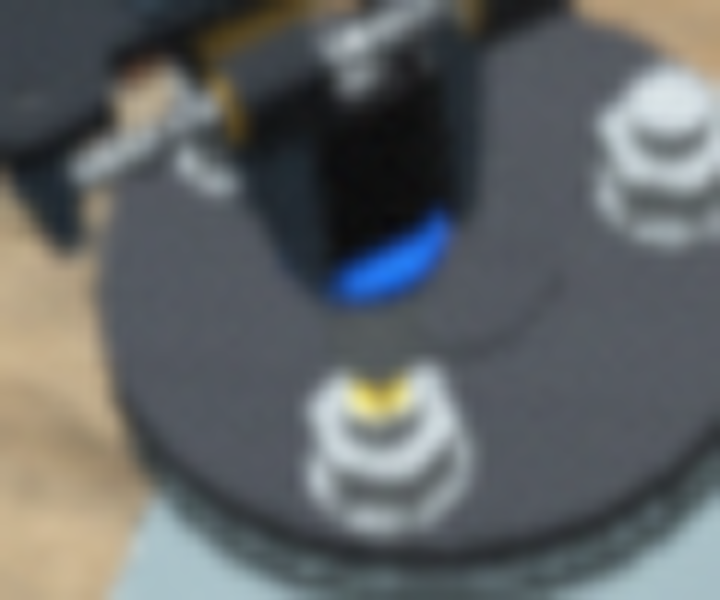

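View pics/w16.png

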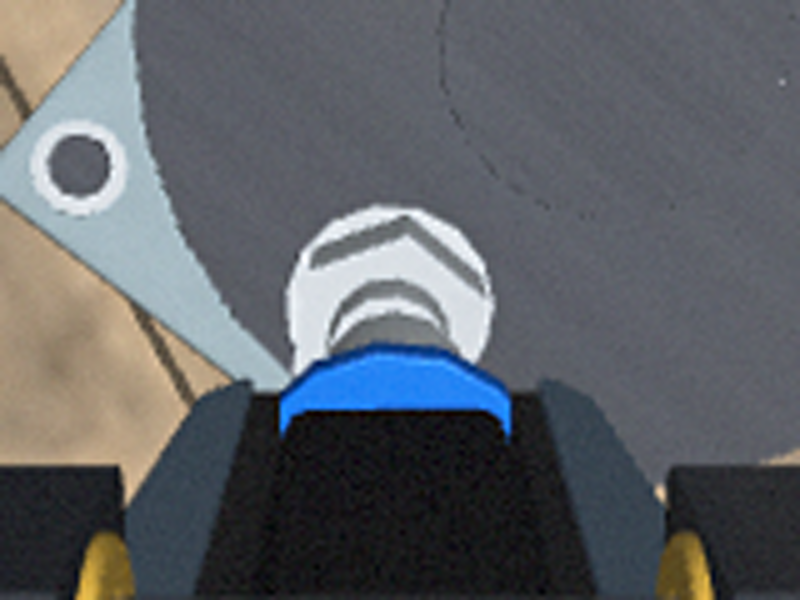

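```bash
python3 - <<'E'
from h import *
from workcell import cams,manip
S=cams.read_camera("scene"); cv2.imwrite("pics/s17.png",S["img"][:,:,::-1])
T=cams.read_camera("top"); a=load("top.pkl")["img"].astype(int); d=np.abs(T["img"].astype(int)-a).max(2)>50
cv2.imwrite("pics/d17.png",(d*255).astype(np.uint8)); print(manip.state()["clock"])
E
```

```text
25.15
```

View pics/s17.png

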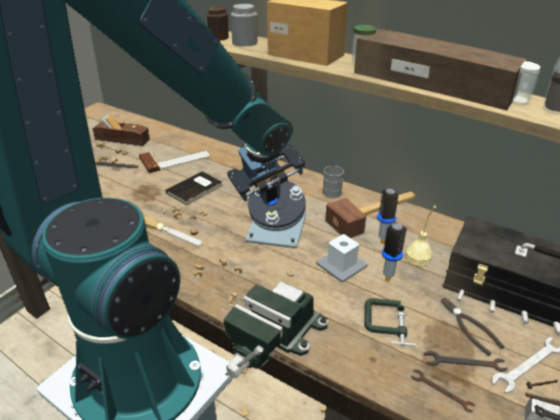

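View pics/d17.png

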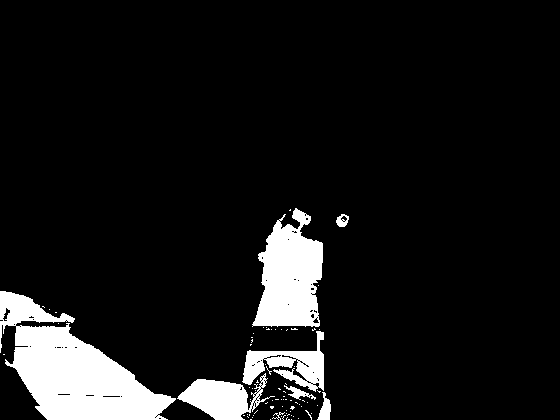

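The stand at (343,255) is empty, the probe is on the spot at (272,212), and only the arm and the probe differ from the start picture. Handing in.

```bash
python3 -c "
from workcell import manip
print(manip.job_done()); print(manip.state()['clock'])"; python3 st.py
```

```text
the job is handed in; nothing more can be done
None
the job is handed in; nothing more can be done
the job is handed in; nothing more can be done
```

The job was handed in at about 25 s with the arm still holding the probe on the yellow spot. No verdict was reported.

- **Nut:** I gripped it across its flats and turned it about 55° (0.96 rad) clockwise. At the end the torque about the stud jumped from near 0 to 0.92 Nm and the nut stopped following the fingers, so it came up hard. After release it measured about 5° behind the final finger angle. I read that as finger slip at the stop and did not re-grip to re-check.
- **Probe:** I lifted the smallest probe, the one in the stand, and brought it down along the stud axis. The last reading put the tool axis within 0.2 mm of the estimated stud axis and 0.06° off in tilt; a wrist picture suggests up to about 0.5 mm sideways.
- **Nose travel:** The push averaged about 5.4 N after allowing for the probe's weight, which puts the nose about 4.7 mm in. Going by the geometry instead gives about 5.8 mm. The two differ by about 1 mm, but both are near half way.
- **Surroundings:** Comparing top-camera pictures from the start and the end showed only the arm and the probe changed, apart from what the arm hides.

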